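# Cull the rocking steriliser lid

### The job

Take both box lids from the sloping drying rack and lay them side by side on the flat steel plate. With both lying there, press down on their corners one after another until you find the lid that rocks; then put that lid, handle up, in the grey reject tray and leave the sound one lying flat on the plate. Set the lids down gently, never drop them, and leave the bottle, the paper roll and the bowl alone.

Things in the scene. Friction and masses are not known exactly. Their poses are not given: they have to be found in the camera images.
- lid_1: Box lid, one of two alike: flat aluminium panel 120 mm (its x) by 90 mm (y), top 12 mm above the soles of four rubber feet, 12 mm square, centred 53 mm (x) and 38 mm (y) from the middle, under the corners. Handle on top. 0.2 to 0.4 kg. Origin: middle of the underside, at sole level; z towards the handle side. Starts on the rack, parallel to its slope, its x up the slope.
- lid_2: The other lid, made as lid_1. On one of the two lids one corner foot (which must be felt) ends 3.5 mm short; it lies flat on the other three feet and looks sound. Lying on a flat surface and pressed at that corner (1 N is enough) the corner dips 3.5 mm, the lid tilting 3.4 degrees, and comes back when let go. All other corners stand firm.
- lid_1_handle (a point): Handle of lid_1: a grey bar 60 mm long (lid's y), 14 mm wide (x), 14 mm high, bridging over the lid's middle on two end posts. This point: the bar's centre, 37 mm above the lid's origin; the bar's underside is 18 mm above the panel. Free space at both sides of it.
- lid_2_handle (a point): Handle of lid_2: a grey bar 60 mm long (lid's y), 14 mm wide (x), 14 mm high, bridging over the lid's middle on two end posts. This point: the bar's centre, 37 mm above the lid's origin; the bar's underside is 18 mm above the panel. Free space at both sides of it.
- plate: Fixed flat dark steel checking plate, 190 mm (x) by 280 mm (y) by 15 mm thick, lying on the counter. Origin: middle of its underside; top 15 mm above. Room for both lids side by side along its y.
- rack: Fixed drying rack: white board, 150 mm up the slope by 240 mm wide (y), on legs. Origin: on the counter under the board's middle, where its surface is 65 mm up. It rises 32 degrees towards its +x, away from the robot, from 25 to 105 mm; a ledge 14 mm high along the low edge stops the lids, which lie side by side along its y, 20 to 32 mm apart. It stands to the robot's left or right, the reject tray on the other side.
- tray: Fixed grey plastic reject tray, open on top, 200 mm (x) by 180 mm (y) by 35 mm high, walls and floor 5 mm thick. Origin: middle of its underside.
- bottle: Bystander: white bottle, 64 mm across, 160 mm high, standing beyond the plate. Origin: middle of its underside.
- roll: Bystander: roll of paper pouch stock standing on end, 110 mm across, 60 mm high. Origin: middle of its underside.
- bowl: Bystander: steel bowl, 120 mm across, 45 mm high. Origin: middle of its underside.
Things that resemble listed ones, but are neither listed nor needed, are in the scene too. What is shaped like the lid_1 but blue, pink or purple is not meant.

How it is judged:
By the outcome, as a careful person would: the job done as asked, in the order asked, and still so for the second after the job is handed in, with the robot touching nothing.
It also fails if it takes over 72 s, if anything falls off the work surface, if the arm or the gripper's body presses on something with over 40 N, if the wrist force passes 120 N, or if a joint passes its speed limit or range.

### The arm

A 6-joint arm with a two-finger parallel gripper is mounted at the origin on the work surface. World frame = base frame: x ahead of the robot, y to its left, z up, the work surface at z = 0. Lengths are in mm, angles in rad, forces in N, time in s.
With the tool pointing down it reaches from about 275 to 1000 mm from the base axis. Payload 8.4 kg.
Tool frame: the origin (TCP) lies at the very end of the fingers, on their centre line; the grasp point (between the pads) lies 19 mm behind it (r.pinch_z is the distance from the TCP to the grasp point, in mm); z points along the fingers, y is the direction in which the jaws open and shut (so a half turn about z gives the same grasp; the last joint's range is limited). The gripper opens to 85 mm and grips with 20 to 120 N. Pads are 22 mm wide; open, the fingers measure 114 mm over their backs; the gripper's body (76 mm by 85 mm) begins 54 mm behind the grasp point. The pads swing forward as they close: fully open they stand 13 mm farther back than shut.
Start: joints at [-1.205, 0.353, 1.633, -0, 1.155, -0.002], TCP at [224.726, -583.203, 231.281] pointing down, gripper open.
Joint ranges: [-2.63, 2.63], [-0.92, 2.1], [0.06, 2.66], [-1.3, 4.44], [0, 2.69], [-3.02, 3.02]. Speed limits (rad/s): [2.22, 2.22, 2.79, 3.14, 3.14, 3.14].

### API

Orientations are given as [roll, pitch, yaw] about the fixed x, y, z axes, in that order (R = Rz(yaw) Ry(pitch) Rx(roll)).
In Python, from rig import r, optics gives the robot as it stands.
- The arm moves only by the shell command python3 -m creep 'ROWS' [FORCE]. ROWS is JSON, a list of rows, each an object with "dp": the shift along the tool's x, y, z in mm, a list of three; "angular": the turn, a rotation vector about the tool's x, y, z in rad, a list of three; "fingers": the finger opening in mm, from 0 to 85.4. In form: [{"dp": [dx, dy, dz], "angular": [wx, wy, wz], "fingers": fingers}, ...]. A call has 1 to 5 rows; each row is the pose to reach, as a shift and turn from the pose commanded when the call began, along the tool's axes at that moment; what a row does not reach only later rows make up. A row lasts 1/12 s, in which the tool goes at most 41.7 mm and 7.16 degrees, less where a joint would pass 70% of its speed; a pose out of reach is approached as far as the arm can. A call with a gripper value outside its range is refused whole. The fingers move at their own pace and stop on an object; FORCE is the grip in N (left out, the last holds). Time passes only in rows, so rows that repeat a pose let the fingers close. It gives the time, the measured TCP pose, the force and the opening at its end, in the units of the state.
- r.sense(): the state, without advancing time (a new reading comes with each control period).
- optics.grab_frame(name): name is "scene" or "top" or "wrist"; returns the picture (400x640x3 uint8, blue, green, red); there is no depth.
- optics.camera_params(name): a dict with "fx", "fy", "cx", "cy" (pixels), "distortion" ([k1, k2, p1, p2, k3] as OpenCV has them; the pictures are not rectified), "eye" and "rotation" of the camera in the world; the wrist camera has in their place "T_tool_cam" (4x4, takes a point from camera to tool coordinates, whose origin is the TCP and whose axes are the flange's). Camera axes: x right, y up, looking along -z (the intrinsics and any distortion apply to the point x, -y, -z); pixel columns grow to the right and rows downward; lengths in mm; the calibration is good to about 2 mm. A picture is of the moment at which its call begins: read the wrist's pose just before it. camera_params takes no time and is no camera call.
- r.sign_off(): hands the job in, once; it reports no verdict.
The state is a dict: "clock": time; "qpos": joint angles; "qvel": joint speeds; "joint_efforts": joint torques, N m; "eef_pos": TCP position; "tcp_rot": TCP orientation; "contact_force": force on the tool from outside, world axes, zero at the start; "wrist_torque": the same for the moment, N m; "opening": opening from 0.0 (shut) to 1.0 (fully open).
Only numpy, scipy, OpenCV 4.12 (cv2) and the standard library are available. Lean on these libraries where they do the work, as an engineer would, in place of code of your own. Each camera call takes 0.05 s, during which the arm holds its last target.

## Working session

There is one attempt and no reset: what is moved stays moved. The work goes in short steps, Python scripts to look and compute and a shell command to move; the robot and the scene stay as the last step left them, time stands still between calls to the robot, and variables do not carry over. Pictures are saved under pics/ and viewed, and the job is handed in when it is done.

```bash
ls; mkdir -p pics; python3 - <<'E'
from rig import r, optics
import cv2
s=r.sense();print(s, r.pinch_z)
for n in("scene","top"):
    im=optics.grab_frame(n);cv2.imwrite(f"pics/{n}0.png",im)
    print(n,optics.camera_params(n))
print(optics.camera_params("wrist"))
E
```

```text
pics
{'clock': 0.0, 'qpos': array([-1.20540224e+00,  3.53662682e-01,  1.63415622e+00, -2.03208267e-05,
        1.15519073e+00, -2.38968389e-03]), 'qvel': array([-0.00144449,  0.00046125,  0.00056782,  0.00015525, -0.00031332,
       -0.00113523]), 'joint_efforts': array([ 1.47404837e-03, -6.05252910e+01, -3.42070484e+01,  9.15629948e-05,
        9.50306043e-03,  4.57051988e-05]), 'eef_pos': array([ 224.54369844, -582.74905481,  230.5431513 ]), 'tcp_rot': array([-3.14017563e+00,  1.51931218e-05,  3.67791999e-01]), 'contact_force': array([ 0.4542898 , -0.36593064,  0.00698275]), 'wrist_torque': array([-0.01368153,  0.00156733, -0.05710828]), 'opening': 1.003720760179362} 18.700000000000003
scene {'fx': 450.03226221488666, 'fy': 450.03226221488666, 'cx': 324.03817616693505, 'cy': 200.16204113733113, 'distortion': array([-0.04860785,  0.        ,  0.        ,  0.        ,  0.        ]), 'eye': array([1329.06447771, -643.16138855, 1297.73983919]), 'rotation': array([0.69676644, 0.01161902, 0.91322879])}
top {'fx': 478.9254627754991, 'fy': 478.9254627754991, 'cx': 323.1396275783448, 'cy': 195.18672516213184, 'distortion': array([-0.10128847,  0.        ,  0.        ,  0.        ,  0.        ]), 'eye': array([ 314.75943304,  -34.3166751 , 1724.800374  ]), 'rotation': array([ 0.12765289, -0.01354186, -1.54867501])}
{'fx': 287.53793399215357, 'fy': 287.53793399215357, 'cx': 319.0104268265274, 'cy': 196.85754140828652, 'distortion': array([-0.04944706,  0.        ,  0.        ,  0.        ,  0.        ]), 'T_tool_cam': array([[ 2.62982794e-04,  9.59075664e-01,  2.83149786e-01,
         7.16846685e+01],
       [ 9.99999608e-01, -1.27822569e-05, -8.85480237e-04,
        -4.23964711e-01],
       [-8.45623253e-04,  2.83149908e-01, -9.59075291e-01,
        -1.42388256e+02],
       [ 0.00000000e+00,  0.00000000e+00,  0.00000000e+00,
         1.00000000e+00]])}
```

View pics/scene0.png

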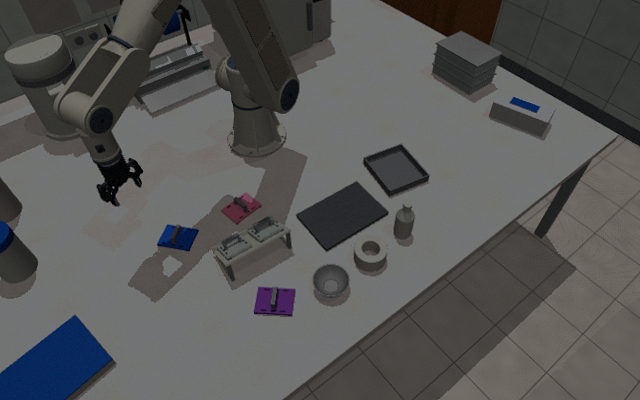

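View pics/top0.png

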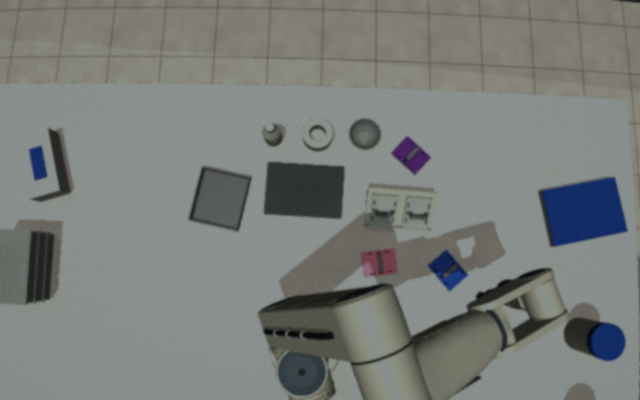

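The top picture shows the rack at (400,207) with two silver lids, at about (382,207) and (419,208). The plate is at (305,190) and the tray at (220,198). Possible mix-ups for a lid are pink (380,262), blue (448,270), purple (411,154) and the big blue board (583,211). All four are coloured, so I exclude them. The two grey lids on the rack are the targets.

```bash
cat > h.py <<'E'
import numpy as np, cv2
from scipy.spatial.transform import Rotation as Ro
from rig import r, optics
def cam(n, s=None):
    p=optics.camera_params(n)
    K=np.array([[p['fx'],0,p['cx']],[0,p['fy'],p['cy']],[0,0,1]]);D=np.array(p['distortion'])
    if n=='wrist':
        s=s or r.sense()
        T=np.eye(4);T[:3,:3]=Ro.from_euler('xyz',s['tcp_rot']).as_matrix();T[:3,3]=s['eef_pos']
        M=T@p['T_tool_cam'];return K,D,M[:3,:3],M[:3,3]
    return K,D,Ro.from_euler('xyz',p['rotation']).as_matrix(),np.array(p['eye'])
def ray(c,uv):
    K,D,R,e=c
    q=cv2.undistortPoints(np.array(uv,float).reshape(-1,1,2),K,D).reshape(-1,2)
    d=np.c_[q[:,0],-q[:,1],-np.ones(len(q))]@R.T
    return e,d
def onz(c,uv,z):
    e,d=ray(c,uv);t=(z-e[2])/d[:,2];return e+d*t[:,None]
def onplane(c,uv,p0,n):
    e,d=ray(c,uv);t=((np.array(p0)-e)@n)/(d@n);return e+d*t[:,None]
def proj(c,P):
    K,D,R,e=c
    q=(np.array(P,float).reshape(-1,3)-e)@R;q=q*[1,-1,-1]
    return cv2.projectPoints(q,np.zeros(3),np.zeros(3),K,D)[0].reshape(-1,2)
def shot(n,name):
    s=r.sense();im=optics.grab_frame(n);cv2.imwrite(f'pics/{name}.png',im);return im,cam(n,s),s
E
python3 - <<'E'
from h import *
im=cv2.imread('pics/top0.png');c=cam('top')
print(proj(c,[[0,0,0]]))
g=im.mean(2)
def q(x0,y0,x1,y1,lo,hi,z,nm):
    m=np.zeros(g.shape,np.uint8);m[y0:y1,x0:x1]=((g>lo)&(g<hi))[y0:y1,x0:x1]
    cs=cv2.findContours(m,0,1)[0];k=max(cs,key=cv2.contourArea)
    rc=cv2.minAreaRect(k);b=cv2.boxPoints(rc);P=onz(c,b,z)
    print(nm,rc,P.round(1).tolist(),P.mean(0).round(1))
print(g[190,305],g[198,220],g[168,220],g[140,290],g[207,440])
q(255,155,352,222,-1,75,15,'plate')
q(183,160,256,236,-1,75,35,'tray')
q(183,160,256,236,-1,125,35,'tray')
cv2.imwrite('pics/c1.png',cv2.convertScaleAbs(cv2.resize(im[150:250,350:450],None,fx=6,fy=6,interpolation=2),alpha=1.5))
im2=cv2.imread('pics/scene0.png')
cv2.imwrite('pics/c2.png',cv2.convertScaleAbs(cv2.resize(im2[190:290,200:300],None,fx=6,fy=6,interpolation=2),alpha=1.5))
E
```

```text
[[304.80036782 345.83728813]]
51.333333333333336 90.0 123.0 141.66666666666666 143.0
plate ((304.00225830078125, 189.96682739257812), (76.36381530761719, 51.02007293701172), 3.8140745162963867) [[465.8, 157.1, 15.0], [651.5, 151.8, 15.0], [639.5, -125.3, 15.0], [454.0, -116.2, 15.0]] [552.7  16.8  15. ]
tray ((219.82522583007812, 197.9582061767578), (50.55295944213867, 54.33755874633789), 13.448614120483398) [[437.3, 422.3, 35.0], [628.8, 387.4, 35.0], [590.0, 207.9, 35.0], [400.2, 244.9, 35.0]] [514.1 315.7  35. ]
tray ((219.74424743652344, 197.58688354492188), (53.824241638183594, 59.32118225097656), 13.240520477294922) [[430.7, 429.8, 35.0], [640.1, 392.5, 35.0], [599.4, 201.1, 35.0], [392.0, 240.8, 35.0]] [515.5 316.1  35. ]
```

View pics/c1.png

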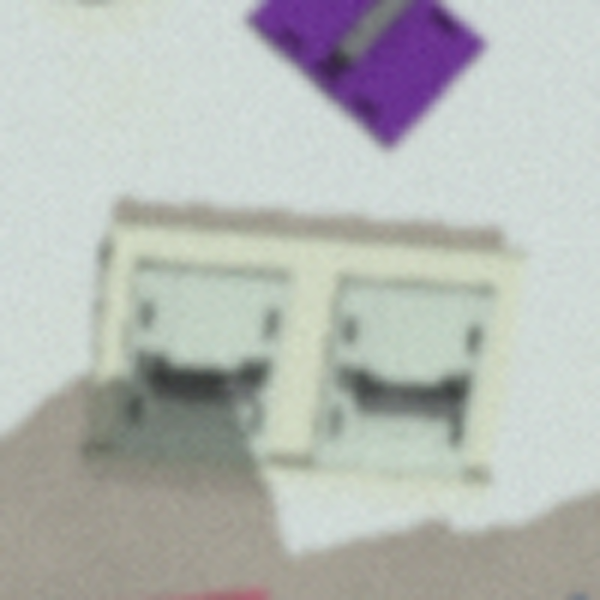

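View pics/c2.png

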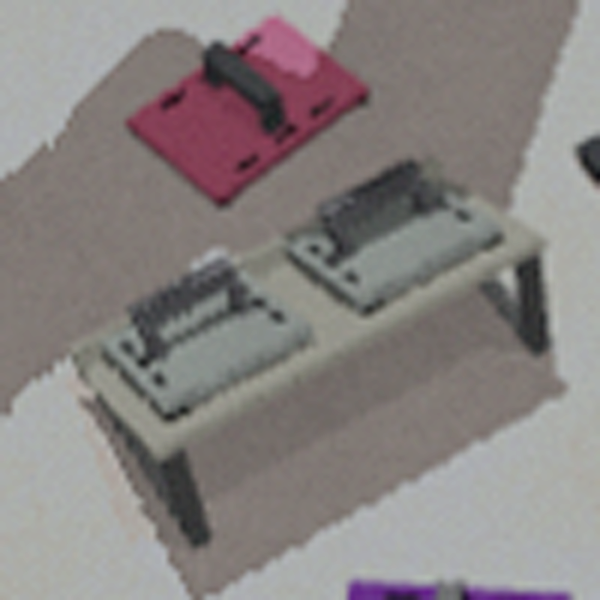

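```bash
cat >> h.py <<'E'
def toolR(yaw_x, tilt=0):
    # tool x at angle yaw_x in plan; tool z down, tilted by 'tilt' so that tool y rises
    R0=Ro.from_euler('xyz',[np.pi,0,yaw_x])   # x=(c,s), y=(s,-c), z=-Z
    return R0*Ro.from_euler('x',-tilt)
def go(pos,R,s=None):
    s=s or r.sense();Rc=Ro.from_euler('xyz',s['tcp_rot'])
    dp=Rc.inv().apply(np.array(pos)-s['eef_pos']);w=(Rc.inv()*R).as_rotvec()
    print('dp',dp.round(1).tolist(),'ang',w.round(3).tolist(),'rows>=',np.ceil(max(np.linalg.norm(dp)/41.7,np.degrees(np.linalg.norm(w))/7.16)))
E
python3 - <<'E'
from h import *
print(toolR(np.pi/2,np.radians(32)).as_matrix().round(2))
c=cam('top')
f=lambda l:np.array(l,float)/6+[350,150]
H=onz(c,f([(113,222),(522,252)]),105);L=onz(c,f([(85,452),(488,478)]),32)
print(H.round(1),L.round(1),(H.mean(0)+L.mean(0))/2,np.degrees(np.arctan2(*(H[0]-H[1])[:2])),np.linalg.norm(H[0]-H[1]))
# handles: bar ends (crop) approx
for a,b in (((145,365),(270,375)),((345,378),(468,385))):
    print(onz(c,f([a,b]),100).round(1))
print(onz(c,[(271,133),(318,134),(365,134)],60).round(0))
go([520,-215,235],toolR(np.pi/2))
E
```

```text
[[ 0.    0.85  0.53]
 [ 1.   -0.   -0.  ]
 [ 0.    0.53 -0.85]]
[[ 555.1 -207.5  105. ]
 [ 543.5 -443.5  105. ]] [[ 428.3 -200.2   32. ]
 [ 417.9 -440.5   32. ]] [ 486.21064293 -322.92761954   68.5       ] 2.809484040564834 236.2669059976334
[[ 474.  -227.2  100. ]
 [ 469.9 -298.8  100. ]]
[[ 469.2 -341.9  100. ]
 [ 466.7 -412.9  100. ]]
[[ 748.  139.   60.]
 [ 749.  -29.   60.]
 [ 753. -197.   60.]]
dp [407.9, -237.0, -4.1] ang [-0.001, -0.001, -1.203] rows>= 12.0
```

```bash
python3 - <<'E'
from h import *
go([480,-323,270],toolR(np.pi/2-.049))
E
```

```text
dp [331.8, -150.6, -39.2] ang [-0.001, -0.001, -1.154] rows>= 10.0
```

```bash
python3 -m creep '[{"dp":[166,-75,-40],"angular":[0,0,-0.6],"fingers":85},{"dp":[166,-75,-40],"angular":[0,0,-0.6],"fingers":85},{"dp":[166,-75,-40],"angular":[0,0,-0.6],"fingers":85},{"dp":[166,-75,-40],"angular":[0,0,-0.6],"fingers":85},{"dp":[166,-75,-40],"angular":[0,0,-0.6],"fingers":85}]' 40; python3 - <<'E'
from h import *
go([480,-323,270],toolR(np.pi/2-.049))
E
```

```text
clock: 0.52
eef_pos: [355.1, -450.7, 272.1]
tcp_rot: [3.141, -0.001, 0.976]
contact_force: [-0.2, -0.9, -0.3]
opening: 0.991
dp [175.8, 31.8, 2.3] ang [0.001, -0.001, -0.546] rows>= 5.0
```

```bash
python3 -m creep '[{"dp":[176,32,2],"angular":[0,0,-0.546],"fingers":85},{"dp":[176,32,2],"angular":[0,0,-0.546],"fingers":85},{"dp":[176,32,2],"angular":[0,0,-0.546],"fingers":85},{"dp":[176,32,2],"angular":[0,0,-0.546],"fingers":85},{"dp":[176,32,2],"angular":[0,0,-0.546],"fingers":85}]'; python3 - <<'E'
from h import *
import time
im,c,s=shot('wrist','w1');print(s['eef_pos'],s['tcp_rot'],np.abs(s['qvel']).max())
E
```

```text
clock: 0.93
eef_pos: [481.8, -322.8, 269.0]
tcp_rot: [3.141, -0.002, 1.523]
contact_force: [-0.7, 0.4, 1.0]
opening: 1.0
[ 481.84395271 -322.82658161  269.00466708] [ 3.14068870e+00 -1.62516724e-03  1.52345792e+00] 0.2590221188535425
```

View pics/w1.png

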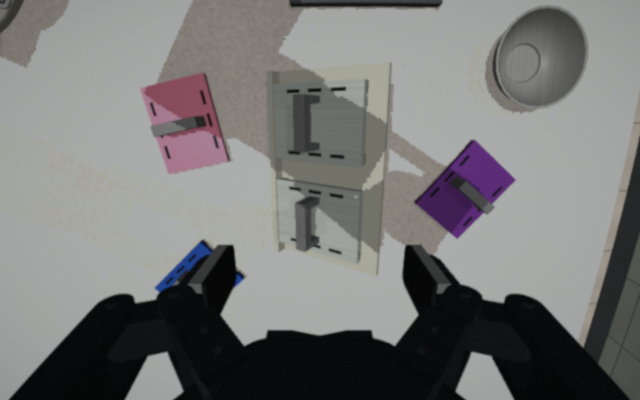

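The wrist picture shows both grey lids on the board, with handle bars at (303,123) and (306,223). Pink, blue and purple lids lie around the rack. I'll take a still crop for measuring.

```bash
python3 - <<'E'
from h import *
im,c,s=shot('wrist','w2');print(s['eef_pos'],s['tcp_rot'],np.abs(s['qvel']).max())
np.save('w2s.npy',s,allow_pickle=True)
cr=im[50:290,250:410]
big=cv2.convertScaleAbs(cv2.resize(cr,None,fx=2.5*1.3,fy=2.5,interpolation=2)[:, :],alpha=1.6)
big=cv2.convertScaleAbs(cv2.resize(cr,None,fx=2.5,fy=2.5,interpolation=2),alpha=1.8)
cv2.imwrite('pics/c3.png',big)
H=onz(c,[(391,63),(378,275)],105);print(H.round(1),np.linalg.norm(H[0]-H[1]))
L=onz(c,[(266,71),(275,250)],33);print(L.round(1),np.linalg.norm(L[0]-L[1]))
E
```

```text
[ 481.88947062 -322.89890342  268.91390602] [ 3.14091364e+00 -1.62270876e-03  1.52402432e+00] 0.06977398905318609
[[ 558.4 -206.4  105. ]
 [ 547.8 -443.2  105. ]] 237.0060102060107
[[ 422.3 -198.2   33. ]
 [ 412.1 -439.6   33. ]] 241.6343554612612
```

View pics/c3.png

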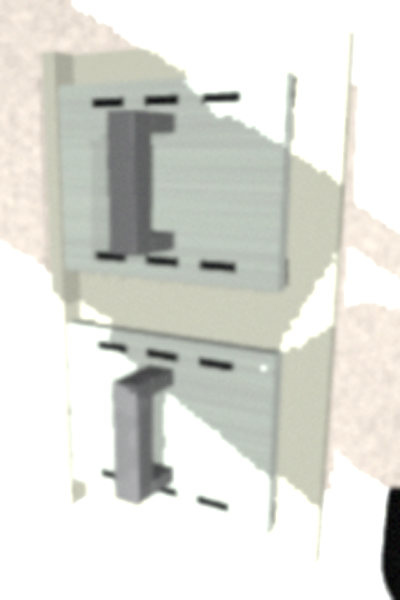

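```bash
cat >> h.py <<'E'
psi=np.radians(-2.55);S=np.radians(32)
ux=np.array([np.cos(S)*np.cos(psi),np.cos(S)*np.sin(psi),np.sin(S)])
uy=np.array([-np.sin(psi),np.cos(psi),0]);un=np.cross(ux,uy)
rc=np.array([489.5,-322,65])
E
python3 - <<'E'
from h import *
s=np.load('w2s.npy',allow_pickle=True).item();c=cam('wrist',s)
f=lambda l:np.array(l,float)/2.5+[250,50]
im=cv2.convertScaleAbs(cv2.imread('pics/w2.png'),alpha=1.6)
big=cv2.resize(im[50:290,250:410],None,fx=2.5,fy=2.5)
for nm,q in(('A',[(60,87),(293,75),(285,284),(65,268)]),('B',[(73,325),(275,351),(268,526),(70,498)])):
    P=onplane(c,f(q),rc+12*un,un)
    l=np.c_[(P-rc)@ux,(P-rc)@uy];ctr=P.mean(0)-12*un
    ang=np.degrees([np.arctan2(l[1,1]-l[0,1],l[1,0]-l[0,0]),np.arctan2(l[2,1]-l[3,1],l[2,0]-l[3,0])])
    print(nm,l.round(1).tolist(),l.mean(0),ang,ctr.round(1))
    ctr=rc+l.mean(0)[0]*ux+l.mean(0)[1]*uy
    box=[ctr+a*ux+b*uy+44*un for a,b in((-7,-30),(7,-30),(7,30),(-7,30))]
    pn=[ctr+a*ux+b*uy+12*un for a,b in((-60,-45),(60,-45),(60,45),(-60,45))]
    for bx in(box,pn):
        pp=((proj(c,bx)-[250,50])*2.5).astype(int);cv2.polylines(big,[pp.reshape(-1,1,2)],True,(0,0,255),1)
    print('handle',(ctr+37*un).round(1))
cv2.imwrite('pics/c4.png',big)
E
```

```text
A [[-66.0, 103.9], [55.5, 102.5], [55.5, 17.8], [-67.5, 15.2]] [-5.64282113 59.82173068] [-0.6366297   1.21978376] [ 487.4 -262.    62. ]
handle [ 467.8 -261.2   93.4]
B [[-63.7, -14.7], [52.0, -12.6], [52.1, -99.6], [-71.4, -117.5]] [ -7.74290445 -61.12270129] [1.04545789 8.2306321 ] [ 480.2 -382.8   60.9]
handle [ 460.6 -381.9   92.3]
```

View pics/c4.png

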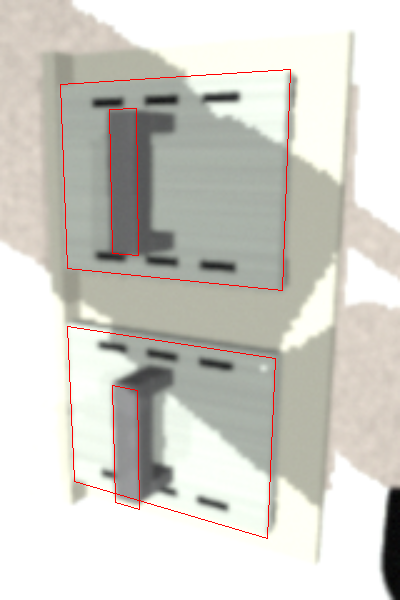

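```bash
cat >> h.py <<'E'
A=rc-5.7*ux+59.8*uy; B=rc-6*ux-57.5*uy
RT=toolR(np.pi/2+psi,S)
E
python3 - <<'E'
from h import *
print(RT.as_matrix().round(2).tolist(),uy,ux)
print(A,B)
go(A+100*un,RT)
E
```

```text
[[0.04, 0.85, 0.53], [1.0, -0.04, -0.02], [0.0, 0.53, -0.85]] [0.0444912  0.99900978 0.        ] [ 0.84720834 -0.03773068  0.52991926]
[ 487.33148651 -262.04415051   61.97946019] [ 481.8585057  -379.21667804   61.82048441]
dp [62.3, -49.2, 122.1] ang [-0.559, 0.001, -0.008] rows>= 5.0
```

```bash
python3 -m creep '[{"dp":[62.3,-49.2,122.1],"angular":[-0.559,0.001,-0.008],"fingers":60},{"dp":[62.3,-49.2,122.1],"angular":[-0.559,0.001,-0.008],"fingers":60},{"dp":[62.3,-49.2,122.1],"angular":[-0.559,0.001,-0.008],"fingers":60},{"dp":[62.3,-49.2,122.1],"angular":[-0.559,0.001,-0.008],"fingers":60},{"dp":[62.3,-49.2,122.1],"angular":[-0.559,0.001,-0.008],"fingers":60}]'; python3 - <<'E'
from h import *
im,c,s=shot('wrist','w3');go(A+20.3*un,RT)
for bx in([A+a*ux+b*uy+44*un for a,b in((-7,-30),(7,-30),(7,30),(-7,30))],[A+a*ux+b*uy+12*un for a,b in((-60,-45),(60,-45),(60,45),(-60,45))]):
    cv2.polylines(im,[proj(c,bx).astype(int).reshape(-1,1,2)],True,(0,0,255),1)
cv2.imwrite('pics/w3b.png',im)
E
```

```text
clock: 1.45
eef_pos: [436.2, -258.4, 151.6]
tcp_rot: [2.679, -0.021, 1.534]
contact_force: [1.0, 1.2, 0.7]
opening: 0.706
dp [-4.7, 4.0, 82.3] ang [-0.092, -0.025, 0.0] rows>= 2.0
```

View pics/w3b.png

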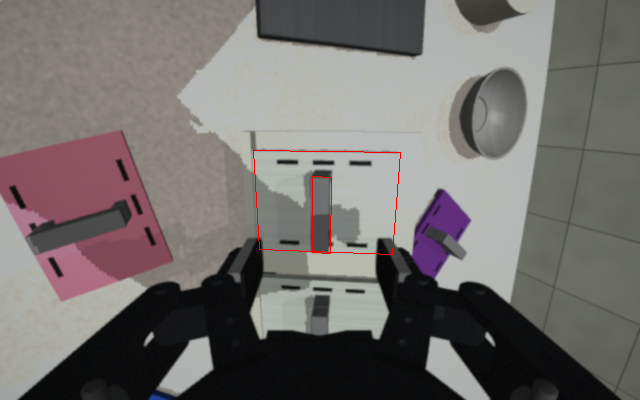

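```bash
python3 -m creep '[{"dp":[0,0,0],"angular":[0,0,0],"fingers":60},{"dp":[0,0,0],"angular":[0,0,0],"fingers":60}]'; python3 - <<'E'
from h import *
im,c,s=shot('wrist','w4');go(A+20.3*un,RT)
for bx in([A+a*ux+b*uy+44*un for a,b in((-7,-30),(7,-30),(7,30),(-7,30))],[A+a*ux+b*uy+12*un for a,b in((-60,-45),(60,-45),(60,45),(-60,45))]):
    cv2.polylines(im,[proj(c,bx).astype(int).reshape(-1,1,2)],True,(0,0,255),1)
cv2.imwrite('pics/w4b.png',cv2.convertScaleAbs(cv2.resize(im[120:280,220:420],None,fx=4,fy=3.7),alpha=1.3))
E
```

```text
clock: 1.67
eef_pos: [440.9, -262.0, 155.4]
tcp_rot: [2.678, -0.018, 1.534]
contact_force: [0.7, -1.0, 0.7]
opening: 0.699
dp [0.6, -3.2, 84.2] ang [-0.094, -0.019, 0.0] rows>= 3.0
```

View pics/w4b.png

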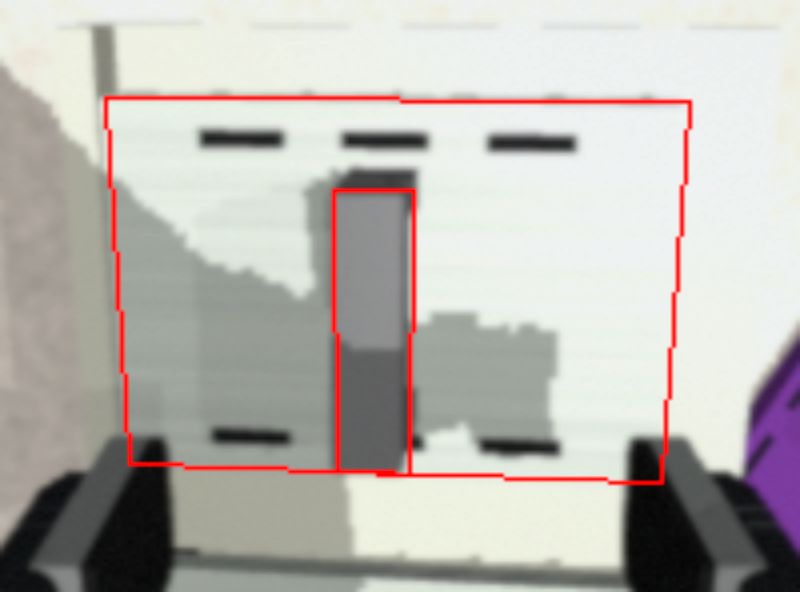

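The overlay matches the lid panel at (400,290) in the crop and the handle bar at (372,330) within 1–2 mm. I'm descending on it now.

```bash
python3 -m creep '[{"dp":[0.6,-3,20],"angular":[-0.094,-0.019,0],"fingers":60},{"dp":[0.6,-3,40],"angular":[-0.094,-0.019,0],"fingers":60},{"dp":[0.6,-3,60],"angular":[-0.094,-0.019,0],"fingers":60},{"dp":[0.6,-3,60],"angular":[-0.094,-0.019,0],"fingers":60}]'; python3 - <<'E'
from h import *
go(A+20.3*un,RT)
E
```

```text
clock: 2.05
eef_pos: [466.6, -260.2, 98.5]
tcp_rot: [2.583, -0.002, 1.528]
contact_force: [-0.2, 0.5, 0.4]
opening: 0.702
dp [-0.9, -1.8, 21.7] ang [0.0, -0.003, 0.001] rows>= 1.0
```

```bash
python3 -m creep '[{"dp":[-1,-1.5,11],"angular":[0,0,0],"fingers":60},{"dp":[-1,-1.5,21.5],"angular":[0,0,0],"fingers":60},{"dp":[-1,-1.5,21.5],"angular":[0,0,0],"fingers":60},{"dp":[-1,-1.5,21.5],"angular":[0,0,0],"fingers":40}]'; python3 - <<'E'
from h import *
im,c,s=shot('wrist','w5');go(A+20.3*un,RT)
E
```

```text
clock: 2.38
eef_pos: [476.7, -261.4, 81.2]
tcp_rot: [2.582, -0.002, 1.53]
contact_force: [0.9, 0.6, -0.5]
opening: 0.579
dp [-0.2, -1.0, 2.1] ang [0.001, -0.003, 0.002] rows>= 1.0
```

View pics/w5.png

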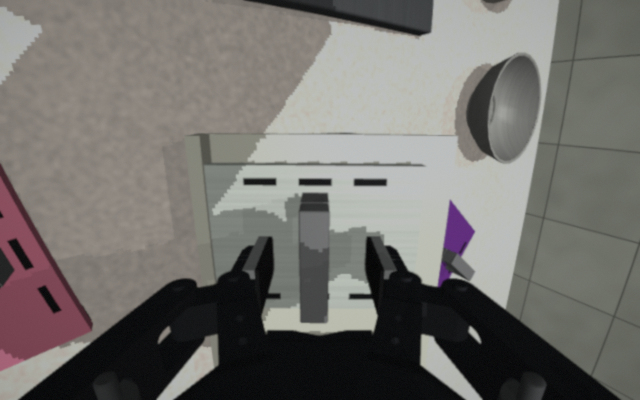

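The fingers at (262,270) and (378,270) straddle the bar at (314,260). I'm closing.

```bash
python3 -m creep '[{"dp":[0,-1,1.5],"angular":[0,0,0],"fingers":40},{"dp":[0,-1,1.5],"angular":[0,0,0],"fingers":25},{"dp":[0,-1,1.5],"angular":[0,0,0],"fingers":8},{"dp":[0,-1,1.5],"angular":[0,0,0],"fingers":8},{"dp":[0,-1,1.5],"angular":[0,0,0],"fingers":8}]' 50;python3 -m creep '[{"dp":[0,0,0],"angular":[0,0,0],"fingers":8},{"dp":[0,0,0],"angular":[0,0,0],"fingers":8}]' 50; python3 - <<'E'
from h import *
s=r.sense();print(s['eef_pos'],s['tcp_rot'],s['contact_force'],s['opening'])
go(A+20.3*un,RT)
E
```

```text
clock: 2.85
eef_pos: [475.1, -261.1, 79.5]
tcp_rot: [2.582, -0.002, 1.528]
contact_force: [-2.6, 0.2, 6.1]
opening: 0.154
clock: 3.02
eef_pos: [475.1, -261.1, 79.5]
tcp_rot: [2.582, -0.002, 1.528]
contact_force: [-2.7, -0.0, 5.8]
opening: 0.15
[ 475.11215008 -261.1115119    79.53909237] [ 2.58192013e+00 -1.51452809e-03  1.52803220e+00] [-2.71717856 -0.01315109  5.76460418] 0.14977782950828794
dp [-0.4, 1.1, 1.1] ang [0.001, -0.002, 0.001] rows>= 1.0
```

```bash
python3 -m creep '[{"dp":[0,0,-15],"angular":[0,0,0],"fingers":8},{"dp":[0,0,-35],"angular":[0,0,0],"fingers":8},{"dp":[0,0,-65],"angular":[0,0,0],"fingers":8},{"dp":[0,0,-95],"angular":[0,0,0],"fingers":8},{"dp":[0,0,-95],"angular":[0,0,0],"fingers":8}]'; python3 - <<'E'
from h import *
s=r.sense();print(s['contact_force'],s['opening'])
go([500,-60,165],toolR(np.pi/2-.042))
E
```

```text
clock: 3.43
eef_pos: [423.4, -259.5, 162.7]
tcp_rot: [2.581, 0.002, 1.528]
contact_force: [1.3, -1.1, -3.8]
opening: 0.151
[ 1.32409518 -1.13734945 -3.78369715] 0.15146409571617636
dp [202.6, 59.0, 33.9] ang [0.56, 0.002, -0.0] rows>= 6.0
```

```bash
python3 -m creep '[{"dp":[34,10,6],"angular":[0.1,0,0],"fingers":8},{"dp":[68,20,11],"angular":[0.2,0,0],"fingers":8},{"dp":[101,30,17],"angular":[0.3,0,0],"fingers":8},{"dp":[135,40,23],"angular":[0.4,0,0],"fingers":8},{"dp":[169,50,28],"angular":[0.5,0,0],"fingers":8}]'; python3 - <<'E'
from h import *
s=r.sense();print(s['contact_force'],s['opening'])
go([555.5,84.7,110],toolR(np.pi/2-.042))
E
```

```text
clock: 3.85
eef_pos: [458.5, -166.2, 157.6]
tcp_rot: [2.85, -0.035, 1.543]
contact_force: [0.9, 0.4, -3.7]
opening: 0.15
[ 0.86975691  0.4001414  -3.71562351] 0.15039089372521888
dp [251.7, 69.9, 79.9] ang [0.291, -0.037, 0.009] rows>= 7.0
```

```bash
python3 - <<'E'
from h import *
go([535,0,150],toolR(np.pi/2-.042))
E
python3 -m creep '[{"dp":[40,15,9],"angular":[0.06,-0.01,0],"fingers":8},{"dp":[80,30,18],"angular":[0.12,-0.02,0],"fingers":8},{"dp":[120,45,26],"angular":[0.18,-0.03,0],"fingers":8},{"dp":[160,60,30],"angular":[0.24,-0.037,0],"fingers":8},{"dp":[160,60,30],"angular":[0.29,-0.037,0],"fingers":8}]'; python3 - <<'E'
from h import *
s=r.sense();print(s['contact_force'],s['opening'])
go([555.5,84.7,110],toolR(np.pi/2-.042))
E
```

```text
dp [167.9, 64.9, 33.5] ang [0.291, -0.037, 0.009] rows>= 5.0
clock: 4.27
eef_pos: [531.4, -3.2, 152.2]
tcp_rot: [3.139, 0.0, 1.542]
contact_force: [1.3, -0.4, -3.7]
opening: 0.151
[ 1.29938072 -0.4092999  -3.71767796] 0.15091591110849115
dp [88.6, 21.4, 42.3] ang [0.003, 0.0, 0.013] rows>= 3.0
```

```bash
python3 -m creep '[{"dp":[30,7,10],"angular":[0,0,0.01],"fingers":8},{"dp":[60,14,25],"angular":[0,0,0.01],"fingers":8},{"dp":[88,21,35],"angular":[0,0,0.01],"fingers":8},{"dp":[88,21,35],"angular":[0,0,0.01],"fingers":8},{"dp":[88,21,35],"angular":[0,0,0.01],"fingers":8}]'; python3 - <<'E'
from h import *
im,c,s=shot('wrist','w6');print(s['eef_pos'],s['tcp_rot'])
psi=-.042;e1=np.array([np.cos(psi),np.sin(psi),0]);e2=np.array([-np.sin(psi),np.cos(psi),0]);pc=np.array([552.7,16.8,15])
P=[pc+a*e1+b*e2 for a,b in((-95,-140),(95,-140),(95,140),(-95,140))]
cv2.polylines(im,[proj(c,P).astype(int).reshape(-1,1,2)],True,(0,0,255),1)
cv2.imwrite('pics/w6b.png',im)
E
```

```text
clock: 4.68
eef_pos: [552.7, 80.6, 115.8]
tcp_rot: [3.14, 0.001, 1.532]
contact_force: [-0.4, -0.6, -3.2]
opening: 0.152
[552.67483132  80.64496449 115.83931957] [3.13978054e+00 5.98493610e-04 1.53158064e+00]
```

View pics/w6b.png

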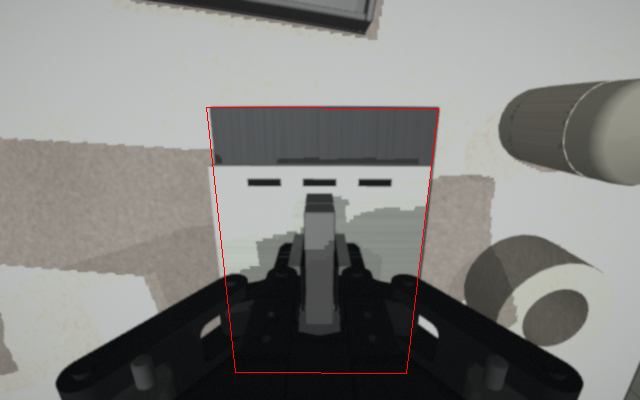

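The plate outline fits, with its far edge at row 107. The lid is level in the gripper, with its bar at (319,260). I'm lowering it.

```bash
python3 - <<'E'
from h import *
go([555.5,84.7,46],toolR(np.pi/2-.042))
E
python3 -m creep '[{"dp":[2,1,20],"angular":[0,0,0],"fingers":8},{"dp":[2,1,40],"angular":[0,0,0],"fingers":8},{"dp":[2,1,55],"angular":[0,0,0],"fingers":8},{"dp":[2,1,62],"angular":[0,0,0],"fingers":8},{"dp":[2,1,62],"angular":[0,0,0],"fingers":8}]'; python3 - <<'E'
from h import *
s=r.sense();print(s['contact_force'],s['opening'])
go([555.5,84.7,36.4],toolR(np.pi/2-.042))
E
```

```text
dp [5.3, 2.4, 70.5] ang [0.002, 0.001, 0.002] rows>= 2.0
clock: 5.15
eef_pos: [553.6, 79.8, 54.3]
tcp_rot: [3.14, 0.001, 1.528]
contact_force: [-0.7, -0.8, -3.3]
opening: 0.151
[-0.65088779 -0.79021038 -3.29166222] 0.1513170218911279
dp [5.0, 1.7, 17.8] ang [0.002, 0.001, -0.001] rows>= 1.0
```

```bash
python3 -m creep '[{"dp":[3,1,5],"angular":[0,0,0],"fingers":8},{"dp":[5,1.7,9],"angular":[0,0,0],"fingers":8},{"dp":[5,1.7,12],"angular":[0,0,0],"fingers":8},{"dp":[5,1.7,13],"angular":[0,0,0],"fingers":8},{"dp":[5,1.7,13],"angular":[0,0,0],"fingers":8}]'; python3 -m creep '[{"dp":[0,0,1],"angular":[0,0,0],"fingers":8},{"dp":[0,0,2],"angular":[0,0,0],"fingers":8}]'
```

```text
clock: 5.57
eef_pos: [556.8, 85.7, 42.6]
tcp_rot: [3.137, 0.001, 1.529]
contact_force: [0.6, 0.2, -3.2]
opening: 0.151
clock: 5.73
eef_pos: [557.0, 85.7, 40.8]
tcp_rot: [3.136, 0.001, 1.529]
contact_force: [-0.2, -0.1, -3.2]
opening: 0.152
```

```bash
python3 -m creep '[{"dp":[0,0,0.7],"angular":[0,0,0],"fingers":8},{"dp":[0,0,1.3],"angular":[0,0,0],"fingers":8}]'
```

```text
clock: 5.9
eef_pos: [556.9, 85.7, 39.3]
tcp_rot: [3.137, 0.001, 1.529]
contact_force: [0.7, 0.4, -3.4]
opening: 0.151
```

```bash
python3 -m creep '[{"dp":[0,0,0.7],"angular":[0.004,0,0],"fingers":8},{"dp":[0,0,1.4],"angular":[0.004,0,0],"fingers":8}]';python3 -m creep '[{"dp":[0,0,0.6],"angular":[0,0,0],"fingers":8},{"dp":[0,0,1],"angular":[0,0,0],"fingers":8}]'
```

```text
clock: 6.07
eef_pos: [557.0, 85.7, 37.9]
tcp_rot: [3.141, 0.001, 1.529]
contact_force: [-0.6, -0.1, -3.7]
opening: 0.157
clock: 6.23
eef_pos: [556.8, 85.6, 36.8]
tcp_rot: [3.141, 0.001, 1.529]
contact_force: [-0.8, -0.4, -3.8]
opening: 0.154
```

```bash
python3 -m creep '[{"dp":[0,0,0.5],"angular":[0,0,0],"fingers":8},{"dp":[0,0,1],"angular":[0,0,0],"fingers":8}]'
```

```text
clock: 6.4
eef_pos: [556.9, 85.6, 35.9]
tcp_rot: [3.141, 0.001, 1.529]
contact_force: [-0.5, -1.1, 0.1]
opening: 0.15
```

```bash
python3 -m creep '[{"dp":[0,0,0.5],"angular":[0,0,0],"fingers":8},{"dp":[0,0,1],"angular":[0,0,0],"fingers":8}]'
```

```text
clock: 6.57
eef_pos: [556.9, 85.6, 35.7]
tcp_rot: [3.141, 0.001, 1.529]
contact_force: [-5.9, -2.4, 14.8]
opening: 0.149
```

The lid touched down with the TCP at z = 35.8, so I'm releasing it.

```bash
python3 -m creep '[{"dp":[0,0,-0.7],"angular":[0,0,0],"fingers":8},{"dp":[0,0,-0.7],"angular":[0,0,0],"fingers":40},{"dp":[0,0,-0.7],"angular":[0,0,0],"fingers":40},{"dp":[0,0,-0.7],"angular":[0,0,0],"fingers":40},{"dp":[0,0,-0.7],"angular":[0,0,0],"fingers":40}]'; python3 -m creep '[{"dp":[0,0,-10],"angular":[0,0,0],"fingers":45},{"dp":[0,0,-35],"angular":[0,0,0],"fingers":45},{"dp":[0,0,-75],"angular":[0,0,0],"fingers":60},{"dp":[0,0,-110],"angular":[0,0,0],"fingers":60}]'; python3 - <<'E'
from h import *
s=r.sense();print(s['contact_force'],s['opening'])
go(B+100*un,RT);go([450,-200,170],RT)
E
```

```text
clock: 6.98
eef_pos: [557.0, 85.7, 35.6]
tcp_rot: [3.141, 0.001, 1.529]
contact_force: [-0.5, 0.9, 0.0]
opening: 0.471
clock: 7.32
eef_pos: [556.2, 85.7, 147.3]
tcp_rot: [-3.141, 0.001, 1.529]
contact_force: [1.5, 0.1, 0.8]
opening: 0.703
[1.54536476 0.06986006 0.80411474] 0.7034324629798312
dp [-467.5, -107.7, 1.3] ang [-0.559, 0.001, 0.003] rows>= 12.0
dp [-290.0, -94.1, -22.3] ang [-0.559, 0.001, 0.003] rows>= 8.0
```

```bash
python3 -m creep '[{"dp":[-36,-12,-6],"angular":[-0.05,0,0],"fingers":60},{"dp":[-75,-24,-12],"angular":[-0.1,0,0],"fingers":60},{"dp":[-113,-36,-18],"angular":[-0.16,0,0],"fingers":60},{"dp":[-150,-49,-25],"angular":[-0.22,0,0],"fingers":60},{"dp":[-188,-61,-30],"angular":[-0.28,0,0],"fingers":60}]'; python3 - <<'E'
from h import *
go(B+110*un,RT)
E
```

```text
clock: 7.73
eef_pos: [487.2, -100.7, 177.3]
tcp_rot: [2.856, 0.003, 1.529]
contact_force: [1.4, 0.3, 0.3]
opening: 0.7
dp [-278.3, -56.5, 7.3] ang [-0.273, 0.001, 0.004] rows>= 7.0
```

```bash
python3 -m creep '[{"dp":[-40,-8,1],"angular":[-0.05,0,0],"fingers":60},{"dp":[-80,-16,1],"angular":[-0.1,0,0],"fingers":60},{"dp":[-120,-24,1],"angular":[-0.15,0,0],"fingers":60},{"dp":[-160,-32,1],"angular":[-0.2,0,0],"fingers":60},{"dp":[-200,-40,1],"angular":[-0.25,0,0],"fingers":60}]'; python3 - <<'E'
from h import *
go(B+110*un,RT)
E
```

```text
clock: 8.15
eef_pos: [455.6, -239.7, 167.3]
tcp_rot: [2.649, -0.005, 1.532]
contact_force: [0.6, 0.8, 0.5]
opening: 0.703
dp [-138.1, -28.9, -2.6] ang [-0.066, -0.008, 0.002] rows>= 4.0
```

```bash
python3 -m creep '[{"dp":[-40,-8,0],"angular":[-0.06,0,0],"fingers":60},{"dp":[-75,-15,0],"angular":[-0.06,-0.008,0],"fingers":60},{"dp":[-110,-22,0],"angular":[-0.06,-0.008,0],"fingers":60},{"dp":[-110,-22,0],"angular":[-0.06,-0.008,0],"fingers":60},{"dp":[-110,-22,0],"angular":[-0.06,-0.008,0],"fingers":60}]'; python3 - <<'E'
from h import *
im,c,s=shot('wrist','w7');go(B+110*un,RT,s)
for bx in([B+a*ux+b*uy+44*un for a,b in((-7,-30),(7,-30),(7,30),(-7,30))],[B+a*ux+b*uy+12*un for a,b in((-60,-45),(60,-45),(60,45),(-60,45))]):
    cv2.polylines(im,[proj(c,bx).astype(int).reshape(-1,1,2)],True,(0,0,255),1)
cv2.imwrite('pics/w7b.png',cv2.convertScaleAbs(cv2.resize(im[120:280,220:420],None,fx=4,fy=3.7),alpha=1.3))
E
```

```text
clock: 8.57
eef_pos: [431.9, -349.6, 155.5]
tcp_rot: [2.592, 0.0, 1.526]
contact_force: [0.3, -0.3, -0.2]
opening: 0.702
dp [-27.4, -6.2, -3.4] ang [-0.009, 0.001, -0.0] rows>= 1.0
```

View pics/w7b.png

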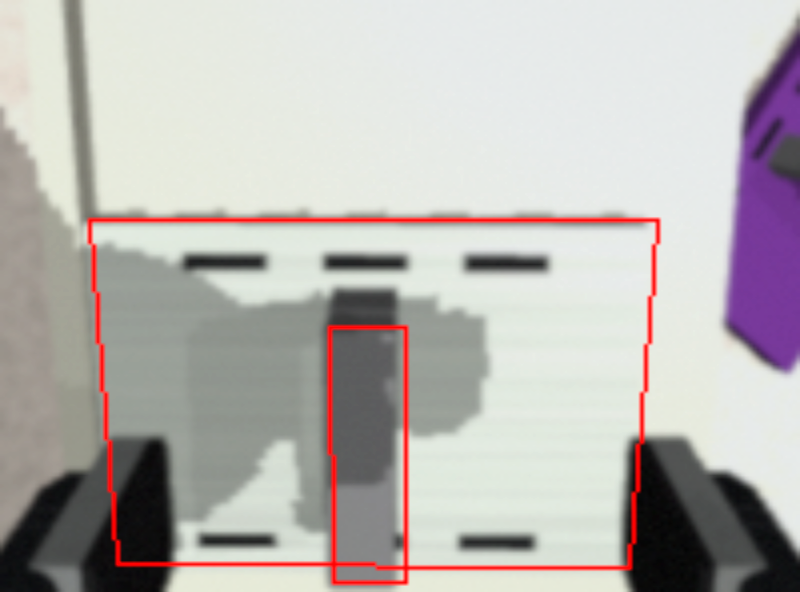

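The picture shows the outline of lid B fitting. Its bar at (363,440) in the crop sits about 1 mm down-slope of the prediction.

```bash
echo 'B=B-1.0*ux' >> h.py; python3 - <<'E'
from h import *
go(B+20.3*un,RT)
E
python3 -m creep '[{"dp":[-27,-6,15],"angular":[-0.009,0,0],"fingers":60},{"dp":[-27,-6,35],"angular":[-0.009,0,0],"fingers":60},{"dp":[-27,-6,60],"angular":[-0.009,0,0],"fingers":60},{"dp":[-27,-6,65],"angular":[-0.009,0,0],"fingers":60},{"dp":[-27,-6,65],"angular":[-0.009,0,0],"fingers":60}]'; python3 - <<'E'
from h import *
go(B+20.3*un,RT)
E
```

```text
dp [-29.6, -6.3, 86.1] ang [-0.009, -0.001, 0.0] rows>= 3.0
clock: 9.03
eef_pos: [460.4, -372.3, 95.3]
tcp_rot: [2.585, -0.003, 1.532]
contact_force: [-0.9, -0.5, -0.2]
opening: 0.706
dp [-6.0, -0.3, 19.6] ang [-0.002, -0.006, 0.003] rows>= 1.0
```

```bash
python3 -m creep '[{"dp":[-5.5,-0.3,9],"angular":[0,-0.005,0],"fingers":50},{"dp":[-5.5,-0.3,18],"angular":[0,-0.005,0],"fingers":40},{"dp":[-5.5,-0.3,18],"angular":[0,-0.005,0],"fingers":40},{"dp":[-5.5,-0.3,18],"angular":[0,-0.005,0],"fingers":40}]'; python3 - <<'E'
from h import *
im,c,s=shot('wrist','w8');go(B+20.3*un,RT)
E
```

```text
clock: 9.37
eef_pos: [469.2, -380.6, 81.5]
tcp_rot: [2.583, 0.004, 1.527]
contact_force: [-0.1, 0.0, 0.1]
opening: 0.468
dp [2.0, -0.7, 3.2] ang [0.0, 0.003, 0.003] rows>= 1.0
```

View pics/w8.png

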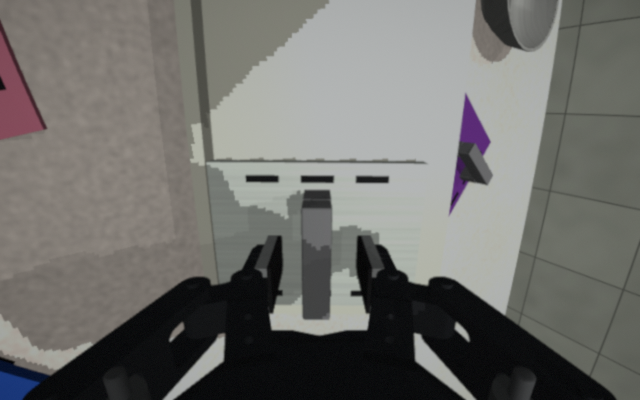

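The bar at (316,255) sits between the fingers at (270,270) and (370,270). I'm closing.

```bash
python3 -m creep '[{"dp":[1.5,-0.7,2],"angular":[0,0,0],"fingers":40},{"dp":[1.5,-0.7,2],"angular":[0,0,0],"fingers":25},{"dp":[1.5,-0.7,2],"angular":[0,0,0],"fingers":8},{"dp":[1.5,-0.7,2],"angular":[0,0,0],"fingers":8},{"dp":[1.5,-0.7,2],"angular":[0,0,0],"fingers":8}]' 50;python3 -m creep '[{"dp":[0,0,0],"angular":[0,0,0],"fingers":8},{"dp":[0,0,0],"angular":[0,0,0],"fingers":8}]' 50; python3 - <<'E'
from h import *
go(B+20.3*un,RT)
E
python3 -m creep '[{"dp":[0,0,-15],"angular":[0,0,0],"fingers":8},{"dp":[0,0,-35],"angular":[0,0,0],"fingers":8},{"dp":[0,0,-70],"angular":[0,0,0],"fingers":8},{"dp":[0,0,-105],"angular":[0,0,0],"fingers":8},{"dp":[0,0,-110],"angular":[0,0,0],"fingers":8}]'; python3 - <<'E'
from h import *
go([500,-150,165],toolR(np.pi/2-.042))
E
```

```text
clock: 9.83
eef_pos: [469.3, -379.4, 79.2]
tcp_rot: [2.583, 0.004, 1.526]
contact_force: [-4.2, 1.2, 6.3]
opening: 0.152
clock: 10.0
eef_pos: [469.3, -379.4, 79.2]
tcp_rot: [2.583, 0.004, 1.526]
contact_force: [-3.7, 1.1, 6.3]
opening: 0.154
dp [0.7, 0.4, 1.1] ang [-0.0, 0.003, 0.002] rows>= 1.0
clock: 10.42
eef_pos: [410.1, -377.3, 175.6]
tcp_rot: [2.582, 0.007, 1.526]
contact_force: [0.7, -1.0, -2.4]
opening: 0.149
dp [231.2, 62.8, 49.8] ang [0.559, 0.008, -0.001] rows>= 6.0
```

```bash
python3 -m creep '[{"dp":[38,8,4],"angular":[0.08,0,0],"fingers":8},{"dp":[76,17,8],"angular":[0.16,0,0],"fingers":8},{"dp":[114,26,13],"angular":[0.24,0,0],"fingers":8},{"dp":[152,36,20],"angular":[0.32,0,0],"fingers":8},{"dp":[190,46,28],"angular":[0.4,0,0],"fingers":8}]'; python3 - <<'E'
from h import *
print(r.sense()['contact_force'])
go([549.9,-51.1,140],toolR(np.pi/2-.042))
E
```

```text
clock: 10.83
eef_pos: [449.8, -253.0, 170.9]
tcp_rot: [2.914, -0.01, 1.531]
contact_force: [1.1, 0.9, -4.6]
opening: 0.153
[ 1.09965459  0.85201354 -4.59242856]
dp [205.4, 82.2, 52.8] ang [0.227, -0.01, 0.001] rows>= 6.0
```

```bash
python3 -m creep '[{"dp":[36,14,4],"angular":[0.05,0,0],"fingers":8},{"dp":[72,28,10],"angular":[0.1,0,0],"fingers":8},{"dp":[108,42,18],"angular":[0.15,0,0],"fingers":8},{"dp":[144,56,28],"angular":[0.2,-0.01,0],"fingers":8},{"dp":[178,70,40],"angular":[0.227,-0.01,0],"fingers":8}]'; python3 - <<'E'
from h import *
print(r.sense()['contact_force'])
go([549.9,-51.1,110],toolR(np.pi/2-.042))
E
```

```text
clock: 11.25
eef_pos: [535.6, -75.9, 149.8]
tcp_rot: [3.14, -0.001, 1.532]
contact_force: [1.3, -0.4, -3.3]
opening: 0.152
[ 1.34774453 -0.35677976 -3.32585601]
dp [25.3, 13.2, 39.9] ang [0.002, -0.001, 0.003] rows>= 2.0
```

```bash
python3 -m creep '[{"dp":[22,12,15],"angular":[0,0,0],"fingers":8},{"dp":[22,12,30],"angular":[0,0,0],"fingers":8},{"dp":[22,12,45],"angular":[0,0,0],"fingers":8},{"dp":[22,12,45],"angular":[0,0,0],"fingers":8},{"dp":[22,12,45],"angular":[0,0,0],"fingers":8}]'; python3 - <<'E'
from h import *
im,c,s=shot('wrist','w9')
go([549.9,-51.1,46],toolR(np.pi/2-.042))
E
```

```text
clock: 11.67
eef_pos: [546.4, -56.5, 104.1]
tcp_rot: [3.141, -0.002, 1.532]
contact_force: [0.2, -0.3, -3.6]
opening: 0.153
dp [5.8, 2.3, 59.1] ang [0.003, -0.002, 0.003] rows>= 2.0
```

View pics/w9.png

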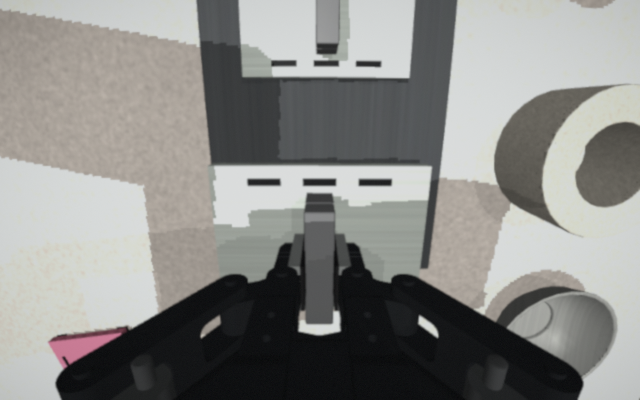

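Lid A lies flat on the plate, with its near edge at row 77 and centred across the plate. The held lid B shows at (319,250), with a clear gap between them.

```bash
python3 -m creep '[{"dp":[5,2,20],"angular":[0,0,0],"fingers":8},{"dp":[5,2,38],"angular":[0,0,0],"fingers":8},{"dp":[5,2,52],"angular":[0,0,0],"fingers":8},{"dp":[5,2,57],"angular":[0,0,0],"fingers":8},{"dp":[5,2,57],"angular":[0,0,0],"fingers":8}]';  python3 -m creep '[{"dp":[0,0,2],"angular":[0,0,0],"fingers":8},{"dp":[0,0,4],"angular":[0,0,0],"fingers":8},{"dp":[0,0,4.5],"angular":[0,0,0],"fingers":8}]'
```

```text
clock: 12.13
eef_pos: [549.5, -52.3, 48.1]
tcp_rot: [3.139, -0.001, 1.531]
contact_force: [0.3, -0.0, -3.4]
opening: 0.151
clock: 12.38
eef_pos: [550.5, -52.1, 44.6]
tcp_rot: [3.136, -0.001, 1.531]
contact_force: [0.4, -0.3, -3.7]
opening: 0.152
```

```bash
python3 -m creep '[{"dp":[0,0,2],"angular":[0.005,0,0],"fingers":8},{"dp":[0,0,4],"angular":[0.005,0,0],"fingers":8},{"dp":[0,0,5],"angular":[0.005,0,0],"fingers":8},{"dp":[0,0,6],"angular":[0.005,0,0],"fingers":8},{"dp":[0,0,6],"angular":[0.005,0,0],"fingers":8}]'; python3 -m creep '[{"dp":[0,0,0.6],"angular":[0,0,0],"fingers":8},{"dp":[0,0,1.2],"angular":[0,0,0],"fingers":8}]'; python3 -m creep '[{"dp":[0,0,0.5],"angular":[0,0,0],"fingers":8},{"dp":[0,0,1],"angular":[0,0,0],"fingers":8}]'
```

```text
clock: 12.8
eef_pos: [549.9, -51.9, 37.7]
tcp_rot: [-3.14, -0.001, 1.531]
contact_force: [-0.6, 0.1, -3.6]
opening: 0.149
clock: 12.97
eef_pos: [550.0, -51.9, 36.7]
tcp_rot: [-3.141, -0.001, 1.531]
contact_force: [0.3, -0.1, -3.7]
opening: 0.153
clock: 13.13
eef_pos: [550.0, -52.0, 35.6]
tcp_rot: [-3.14, -0.001, 1.531]
contact_force: [-0.8, 0.7, -3.0]
opening: 0.15
```

```bash
python3 -m creep '[{"dp":[0,0,0.4],"angular":[0,0,0],"fingers":8},{"dp":[0,0,0.8],"angular":[0,0,0],"fingers":8}]'
```

```text
clock: 13.3
eef_pos: [550.0, -51.9, 35.3]
tcp_rot: [-3.14, -0.001, 1.531]
contact_force: [-3.3, 0.5, 9.9]
opening: 0.151
```

```bash
python3 -m creep '[{"dp":[0,0,-0.5],"angular":[0,0,0],"fingers":8},{"dp":[0,0,-0.5],"angular":[0,0,0],"fingers":40},{"dp":[0,0,-0.5],"angular":[0,0,0],"fingers":40},{"dp":[0,0,-0.5],"angular":[0,0,0],"fingers":40},{"dp":[0,0,-0.5],"angular":[0,0,0],"fingers":40}]'; python3 -m creep '[{"dp":[0,0,-10],"angular":[0,0,0],"fingers":45},{"dp":[0,0,-40],"angular":[0,0,0],"fingers":45},{"dp":[-20,0,-80],"angular":[0,0,0],"fingers":0},{"dp":[-50,0,-120],"angular":[0,0,0],"fingers":0},{"dp":[-70,0,-140],"angular":[0,0,0],"fingers":0}]'; python3 -m creep '[{"dp":[0,0,-10],"angular":[0,0,0],"fingers":0},{"dp":[0,0,-10],"angular":[0,0,0],"fingers":0},{"dp":[0,0,-10],"angular":[0,0,0],"fingers":0}]'; python3 - <<'E'
from h import *
im,c,s=shot('wrist','w10');print(s['eef_pos'],s['tcp_rot'],s['opening'],s['contact_force'])
np.save('w10s.npy',s,allow_pickle=True)
E
```

```text
clock: 13.72
eef_pos: [550.2, -52.0, 35.5]
tcp_rot: [-3.141, -0.001, 1.531]
contact_force: [0.5, -0.4, -0.6]
opening: 0.462
clock: 14.13
eef_pos: [547.7, -122.3, 178.4]
tcp_rot: [3.141, -0.001, 1.533]
contact_force: [0.6, 0.3, 0.1]
opening: 0.11
clock: 14.38
eef_pos: [547.3, -121.9, 185.6]
tcp_rot: [-3.141, -0.001, 1.531]
contact_force: [0.3, -0.2, -0.4]
opening: 0.004
[ 547.30435977 -121.87192779  185.62107073] [-3.14130218e+00 -1.39706715e-03  1.53066165e+00] 0.003587451633826891 [ 0.26449857 -0.19118021 -0.42191927]
```

View pics/w10.png

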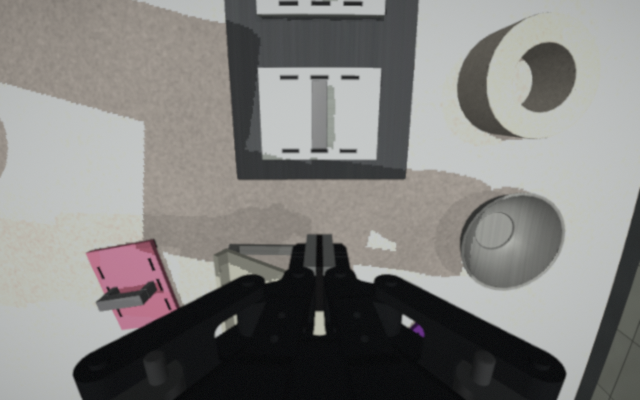

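Lid B lies flat on the plate, at about (258–383, 68–161). Lid A's near edge shows at row 15, and the bystanders are untouched. Next I measure the corners.

```bash
python3 - <<'E'
from h import *
s=np.load('w10s.npy',allow_pickle=True).item();c=cam('wrist',s)
im=cv2.imread('pics/w10.png');g=im.mean(2)
def lid(y0,y1):
    m=np.zeros(g.shape,np.uint8);m[y0:y1,240:400]=(g>110)[y0:y1,240:400]*255
    m=cv2.morphologyEx(m,cv2.MORPH_CLOSE,np.ones((9,9)))
    k=max(cv2.findContours(m,0,1)[0],key=cv2.contourArea)
    q=cv2.approxPolyDP(cv2.convexHull(k),4,True).reshape(-1,2);P=onz(c,q,27)
    print(q.tolist(),P.round(1).tolist(),P.mean(0).round(1))
    rr=cv2.minAreaRect(P[:,:2].astype(np.float32));print(rr)
lid(50,170)
lid(0,30)
im=cv2.imread('pics/w9.png');
E
```

```text
[[381, 69], [376, 159], [263, 158], [258, 67]] [[611.9, -10.9, 27.0], [607.9, -99.3, 27.0], [489.0, -93.5, 27.0], [492.1, -4.3, 27.0]] [550.2 -52.   27. ]
((549.9811401367188, -51.7780647277832), (89.26265716552734, 120.28897857666016), 87.21253967285156)
[[385, 0], [384, 14], [256, 13], [256, 0]] [[615.1, 49.7, 27.0], [614.3, 37.8, 27.0], [494.4, 43.4, 27.0], [495.3, 54.5, 27.0]] [554.8  46.4  27. ]
((554.7448120117188, 46.57960510253906), (11.937803268432617, 120.3376693725586), 87.30836486816406)
```

```bash
cat >> h.py <<'E'
py=np.radians(-2.7);e1=np.array([np.cos(py),np.sin(py),0]);e2=np.array([-np.sin(py),np.cos(py),0])
LB=np.array([550.1,-51.9,0]);LA=np.array([556.5,85.6,0])
def corner(L,a,b,z): go(L+54*a*e1+39*b*e2+[0,0,z],toolR(np.pi/2+py))
E
python3 - <<'E'
from h import *
corner(LB,-1,-1,33)
E
```

```text
dp [30.7, -53.2, 151.7] ang [-0.002, -0.002, 0.008] rows>= 4.0
```

```bash
python3 -m creep '[{"dp":[20,-35,40],"angular":[0,0,0],"fingers":0},{"dp":[31,-53,80],"angular":[0,0,0],"fingers":0},{"dp":[31,-53,115],"angular":[0,0,0],"fingers":0},{"dp":[31,-53,140],"angular":[0,0,0],"fingers":0},{"dp":[31,-53,148],"angular":[0,0,0],"fingers":0}]'; python3 - <<'E'
from h import *
corner(LB,-1,-1,29)
E
```

```text
clock: 14.85
eef_pos: [489.8, -86.6, 31.7]
tcp_rot: [-3.13, -0.003, 1.533]
contact_force: [-1.3, 1.1, 0.4]
opening: -0.001
dp [-1.5, 4.6, 2.6] ang [-0.012, -0.003, 0.009] rows>= 1.0
```

```bash
python3 -m creep '[{"dp":[-1,2,0],"angular":[-0.005,0,0],"fingers":0},{"dp":[-1,2,0],"angular":[-0.005,0,0],"fingers":0},{"dp":[-1,2,0],"angular":[-0.005,0,0],"fingers":0}]'; python3 - <<'E'
from h import *
corner(LB,-1,-1,29)
E
```

```text
clock: 15.1
eef_pos: [499.0, -90.1, 38.7]
tcp_rot: [3.136, -0.001, 1.532]
contact_force: [0.9, 0.5, -0.0]
opening: 0.003
dp [1.6, -4.8, 9.7] ang [0.006, -0.001, 0.008] rows>= 1.0
```

```bash
python3 -m creep '[{"dp":[1.5,-4.5,4],"angular":[0.005,0,0],"fingers":0},{"dp":[1.5,-4.5,8],"angular":[0.005,0,0],"fingers":0},{"dp":[1.5,-4.5,8.5],"angular":[0.005,0,0],"fingers":0},{"dp":[1.5,-4.5,8.5],"angular":[0.005,0,0],"fingers":0}]';python3 -m creep '[{"dp":[0,0,0.7],"angular":[0,0,0],"fingers":0},{"dp":[0,0,1.4],"angular":[0,0,0],"fingers":0}]';python3 -m creep '[{"dp":[0,0,0.5],"angular":[0,0,0],"fingers":0},{"dp":[0,0,1],"angular":[0,0,0],"fingers":0}]'
```

```text
clock: 15.43
eef_pos: [493.1, -88.3, 29.1]
tcp_rot: [-3.141, -0.001, 1.531]
contact_force: [-0.1, 0.2, 0.4]
opening: -0.002
clock: 15.6
eef_pos: [493.3, -88.3, 27.7]
tcp_rot: [-3.141, -0.001, 1.531]
contact_force: [0.3, -0.1, 0.2]
opening: -0.001
clock: 15.77
eef_pos: [493.2, -88.3, 26.9]
tcp_rot: [-3.141, -0.001, 1.531]
contact_force: [-4.1, 0.5, 16.7]
opening: -0.0
```

B(−,−) is firm: 17 N by z = 26.9. On to B(−,+).

```bash
python3 -m creep '[{"dp":[0,0,-10],"angular":[0,0,0],"fingers":0},{"dp":[35,0,-15],"angular":[0,0,0],"fingers":0},{"dp":[70,0,-15],"angular":[0,0,0],"fingers":0},{"dp":[78,0,-12],"angular":[0,0,0],"fingers":0},{"dp":[78,0,-8],"angular":[0,0,0],"fingers":0}]';python3 -m creep '[{"dp":[0,0,2],"angular":[0,0,0],"fingers":0},{"dp":[0,0,4],"angular":[0,0,0],"fingers":0},{"dp":[0,0,4],"angular":[0,0,0],"fingers":0}]'; python3 - <<'E'
from h import *
corner(LB,-1,1,28)
E
```

```text
clock: 16.18
eef_pos: [496.7, -8.5, 35.2]
tcp_rot: [3.142, -0.001, 1.534]
contact_force: [-1.1, 1.0, -0.5]
opening: -0.002
clock: 16.43
eef_pos: [495.7, -11.2, 30.1]
tcp_rot: [-3.139, -0.001, 1.531]
contact_force: [0.1, 0.2, -0.0]
opening: 0.001
dp [0.9, 2.2, 2.1] ang [-0.002, -0.001, 0.007] rows>= 1.0
```

```bash
python3 -m creep '[{"dp":[0.5,2,1],"angular":[0,0,0],"fingers":0},{"dp":[0.5,2,2.2],"angular":[0,0,0],"fingers":0},{"dp":[0.5,2,2.2],"angular":[0,0,0],"fingers":0}]';python3 -m creep '[{"dp":[0,0,0.4],"angular":[0,0,0],"fingers":0},{"dp":[0,0,0.8],"angular":[0,0,0],"fingers":0}]';python3 -m creep '[{"dp":[0,0,0.3],"angular":[0,0,0],"fingers":0},{"dp":[0,0,0.6],"angular":[0,0,0],"fingers":0}]'
```

```text
clock: 16.68
eef_pos: [498.2, -10.4, 28.2]
tcp_rot: [-3.14, -0.001, 1.531]
contact_force: [-0.1, -0.0, 0.0]
opening: -0.002
clock: 16.85
eef_pos: [498.1, -10.1, 27.6]
tcp_rot: [-3.14, -0.001, 1.531]
contact_force: [-0.3, 0.0, 0.1]
opening: -0.001
clock: 17.02
eef_pos: [498.1, -9.9, 27.0]
tcp_rot: [-3.14, -0.001, 1.531]
contact_force: [-1.1, -0.1, 6.8]
opening: -0.002
```

B(−,+) is firm at 6.8 N. Next is A(−,−).

```bash
python3 -m creep '[{"dp":[0,0,-10],"angular":[0,0,0],"fingers":0},{"dp":[30,0,-15],"angular":[0,0,0],"fingers":0},{"dp":[59,0,-15],"angular":[0,0,0],"fingers":0},{"dp":[59,0,-8],"angular":[0,0,0],"fingers":0},{"dp":[59,0,-4],"angular":[0,0,0],"fingers":0}]';python3 -m creep '[{"dp":[0,0,0],"angular":[0,0,0],"fingers":0},{"dp":[0,0,0],"angular":[0,0,0],"fingers":0}]'; python3 - <<'E'
from h import *
corner(LA,-1,-1,28)
E
```

```text
clock: 17.43
eef_pos: [500.8, 50.2, 31.5]
tcp_rot: [-3.142, -0.001, 1.534]
contact_force: [-0.5, 0.5, -0.8]
opening: -0.001
clock: 17.6
eef_pos: [500.0, 48.5, 30.9]
tcp_rot: [-3.139, -0.001, 1.531]
contact_force: [0.2, 0.4, -0.3]
opening: 0.001
dp [0.7, 0.7, 2.9] ang [-0.002, -0.001, 0.008] rows>= 1.0
```

```bash
python3 -m creep '[{"dp":[0.5,0.7,1.5],"angular":[0,0,0],"fingers":0},{"dp":[0.5,0.7,2.9],"angular":[0,0,0],"fingers":0},{"dp":[0.5,0.7,2.9],"angular":[0,0,0],"fingers":0}]';python3 -m creep '[{"dp":[0,0,0.5],"angular":[0,0,0],"fingers":0},{"dp":[0,0,1],"angular":[0,0,0],"fingers":0}]';python3 -m creep '[{"dp":[0,0,0.3],"angular":[0,0,0],"fingers":0},{"dp":[0,0,0.5],"angular":[0,0,0],"fingers":0}]'
```

```text
clock: 17.85
eef_pos: [501.1, 49.0, 28.0]
tcp_rot: [-3.14, -0.001, 1.531]
contact_force: [-0.7, -0.6, 0.4]
opening: -0.002
clock: 18.02
eef_pos: [501.2, 49.3, 27.1]
tcp_rot: [-3.14, -0.001, 1.531]
contact_force: [-0.7, -0.3, 0.4]
opening: -0.001
clock: 18.18
eef_pos: [501.2, 49.4, 27.0]
tcp_rot: [-3.14, -0.001, 1.531]
contact_force: [-2.3, -2.1, 10.2]
opening: -0.009
```

A(−,−) is firm. Next is A(−,+).

```bash
python3 -m creep '[{"dp":[0,0,-10],"angular":[0,0,0],"fingers":0},{"dp":[38,0,-15],"angular":[0,0,0],"fingers":0},{"dp":[74,0,-15],"angular":[0,0,0],"fingers":0},{"dp":[77,0,-8],"angular":[0,0,0],"fingers":0},{"dp":[77,0,-4],"angular":[0,0,0],"fingers":0}]';python3 -m creep '[{"dp":[0,0,0],"angular":[0,0,0],"fingers":0},{"dp":[0,0,0],"angular":[0,0,0],"fingers":0}]'; python3 - <<'E'
from h import *
corner(LA,-1,1,28)
E
```

```text
clock: 18.6
eef_pos: [504.7, 128.3, 31.1]
tcp_rot: [3.141, -0.002, 1.534]
contact_force: [-0.4, -0.4, 0.3]
opening: 0.0
clock: 18.77
eef_pos: [503.6, 125.7, 30.5]
tcp_rot: [-3.139, -0.001, 1.531]
contact_force: [-0.5, -0.7, 1.3]
opening: -0.002
dp [1.4, 0.8, 2.5] ang [-0.002, -0.001, 0.008] rows>= 1.0
```

```bash
python3 -m creep '[{"dp":[1,0.7,1.2],"angular":[0,0,0],"fingers":0},{"dp":[1,0.7,2.5],"angular":[0,0,0],"fingers":0},{"dp":[1,0.7,2.5],"angular":[0,0,0],"fingers":0}]';python3 -m creep '[{"dp":[0,0,0.5],"angular":[0,0,0],"fingers":0},{"dp":[0,0,1],"angular":[0,0,0],"fingers":0}]';python3 -m creep '[{"dp":[0,0,0.3],"angular":[0,0,0],"fingers":0},{"dp":[0,0,0.5],"angular":[0,0,0],"fingers":0}]'
```

```text
clock: 19.02
eef_pos: [504.9, 126.8, 28.1]
tcp_rot: [-3.14, -0.001, 1.53]
contact_force: [-0.5, 0.0, 0.9]
opening: 0.001
clock: 19.18
eef_pos: [505.0, 127.2, 27.2]
tcp_rot: [-3.14, -0.001, 1.531]
contact_force: [-0.4, 0.0, -0.1]
opening: -0.002
clock: 19.35
eef_pos: [505.0, 127.3, 27.0]
tcp_rot: [-3.14, -0.001, 1.531]
contact_force: [-2.0, -2.7, 7.6]
opening: -0.002
```

A(−,+) is firm. I'm crossing over the handle height to A(+,+).

```bash
python3 -m creep '[{"dp":[0,0,-30],"angular":[0,0,0],"fingers":0},{"dp":[0,10,-60],"angular":[0,0,0],"fingers":0},{"dp":[0,48,-62],"angular":[0,0,0],"fingers":0},{"dp":[0,86,-60],"angular":[0,0,0],"fingers":0},{"dp":[0,108,-40],"angular":[0,0,0],"fingers":0}]';python3 -m creep '[{"dp":[0,0,15],"angular":[0,0,0],"fingers":0},{"dp":[0,0,30],"angular":[0,0,0],"fingers":0},{"dp":[0,0,34],"angular":[0,0,0],"fingers":0},{"dp":[0,0,34],"angular":[0,0,0],"fingers":0},{"dp":[0,0,34],"angular":[0,0,0],"fingers":0}]'; python3 - <<'E'
from h import *
corner(LA,1,1,28)
E
```

```text
clock: 19.77
eef_pos: [619.8, 123.8, 71.1]
tcp_rot: [3.132, -0.004, 1.532]
contact_force: [0.5, -0.1, 0.2]
opening: -0.0
clock: 20.18
eef_pos: [612.7, 123.3, 32.8]
tcp_rot: [-3.14, -0.001, 1.532]
contact_force: [0.0, -0.2, 0.2]
opening: -0.002
dp [-1.3, -0.4, 4.8] ang [-0.001, -0.001, 0.008] rows>= 1.0
```

```bash
python3 -m creep '[{"dp":[-1,0,2],"angular":[0,0,0],"fingers":0},{"dp":[-1,0,4.5],"angular":[0,0,0],"fingers":0},{"dp":[-1,0,4.5],"angular":[0,0,0],"fingers":0}]';python3 -m creep '[{"dp":[0,0,0.5],"angular":[0,0,0],"fingers":0},{"dp":[0,0,1],"angular":[0,0,0],"fingers":0}]';python3 -m creep '[{"dp":[0,0,0.3],"angular":[0,0,0],"fingers":0},{"dp":[0,0,0.6],"angular":[0,0,0],"fingers":0}]'
```

```text
clock: 20.43
eef_pos: [612.9, 122.2, 28.5]
tcp_rot: [-3.141, -0.001, 1.532]
contact_force: [-0.5, -0.7, 0.1]
opening: 0.001
clock: 20.6
eef_pos: [613.0, 122.3, 27.4]
tcp_rot: [-3.141, -0.001, 1.531]
contact_force: [0.0, 0.3, -0.8]
opening: 0.003
clock: 20.77
eef_pos: [613.0, 122.3, 27.1]
tcp_rot: [-3.141, -0.001, 1.531]
contact_force: [-1.6, -0.6, 8.7]
opening: 0.003
```

A(+,+) is firm. Next is A(+,−).

```bash
python3 -m creep '[{"dp":[0,0,-10],"angular":[0,0,0],"fingers":0},{"dp":[-38,0,-15],"angular":[0,0,0],"fingers":0},{"dp":[-74,0,-15],"angular":[0,0,0],"fingers":0},{"dp":[-78,0,-8],"angular":[0,0,0],"fingers":0},{"dp":[-78,0,-4],"angular":[0,0,0],"fingers":0}]';python3 -m creep '[{"dp":[0,0,0],"angular":[0,0,0],"fingers":0},{"dp":[0,0,0],"angular":[0,0,0],"fingers":0}]'; python3 - <<'E'
from h import *
corner(LA,1,-1,28)
E
```

```text
clock: 21.18
eef_pos: [609.8, 42.4, 30.7]
tcp_rot: [-3.141, -0.001, 1.529]
contact_force: [-0.8, 0.3, 0.1]
opening: -0.007
clock: 21.35
eef_pos: [609.6, 45.1, 30.3]
tcp_rot: [-3.14, -0.001, 1.532]
contact_force: [-0.4, -0.5, 0.4]
opening: -0.001
dp [-1.0, -1.0, 2.3] ang [-0.002, -0.001, 0.008] rows>= 1.0
```

```bash
python3 -m creep '[{"dp":[-1,-1,1.2],"angular":[0,0,0],"fingers":0},{"dp":[-1,-1,2.2],"angular":[0,0,0],"fingers":0},{"dp":[-1,-1,2.2],"angular":[0,0,0],"fingers":0}]';python3 -m creep '[{"dp":[0,0,0.5],"angular":[0,0,0],"fingers":0},{"dp":[0,0,1],"angular":[0,0,0],"fingers":0}]';python3 -m creep '[{"dp":[0,0,0.3],"angular":[0,0,0],"fingers":0},{"dp":[0,0,0.6],"angular":[0,0,0],"fingers":0}]'
```

```text
clock: 21.6
eef_pos: [608.5, 44.1, 28.0]
tcp_rot: [-3.14, -0.001, 1.532]
contact_force: [-0.1, -0.4, -0.2]
opening: -0.006
clock: 21.77
eef_pos: [608.8, 43.7, 27.2]
tcp_rot: [-3.141, -0.001, 1.532]
contact_force: [-0.0, 0.4, 0.4]
opening: -0.005
clock: 21.93
eef_pos: [608.8, 43.6, 27.0]
tcp_rot: [-3.141, -0.002, 1.531]
contact_force: [-2.9, 1.5, 8.7]
opening: 0.002
```

All four corners of A are firm. Next is B(+,+).

```bash
python3 -m creep '[{"dp":[0,0,-10],"angular":[0,0,0],"fingers":0},{"dp":[-30,-1,-15],"angular":[0,0,0],"fingers":0},{"dp":[-58,-3,-15],"angular":[0,0,0],"fingers":0},{"dp":[-58,-3,-8],"angular":[0,0,0],"fingers":0},{"dp":[-58,-3,-4],"angular":[0,0,0],"fingers":0}]';python3 -m creep '[{"dp":[0,0,0],"angular":[0,0,0],"fingers":0},{"dp":[0,0,0],"angular":[0,0,0],"fingers":0}]'; python3 - <<'E'
from h import *
corner(LB,1,1,28)
E
```

```text
clock: 22.35
eef_pos: [603.5, -15.7, 30.8]
tcp_rot: [-3.141, -0.001, 1.529]
contact_force: [0.4, -0.4, -0.2]
opening: -0.003
clock: 22.52
eef_pos: [603.2, -13.9, 30.3]
tcp_rot: [-3.14, -0.001, 1.532]
contact_force: [-1.0, 0.6, -0.2]
opening: -0.001
dp [-1.5, 2.7, 2.3] ang [-0.002, -0.001, 0.008] rows>= 1.0
```

```bash
python3 -m creep '[{"dp":[-1,2.5,1.2],"angular":[0,0,0],"fingers":0},{"dp":[-1,2.5,2.2],"angular":[0,0,0],"fingers":0},{"dp":[-1,2.5,2.2],"angular":[0,0,0],"fingers":0}]';python3 -m creep '[{"dp":[0,0,0.5],"angular":[0,0,0],"fingers":0},{"dp":[0,0,1],"angular":[0,0,0],"fingers":0}]';python3 -m creep '[{"dp":[0,0,0.3],"angular":[0,0,0],"fingers":0},{"dp":[0,0,0.6],"angular":[0,0,0],"fingers":0}]'
```

```text
clock: 22.77
eef_pos: [606.1, -15.1, 28.2]
tcp_rot: [-3.14, -0.001, 1.532]
contact_force: [-0.9, -0.6, -0.4]
opening: 0.002
clock: 22.93
eef_pos: [605.9, -15.4, 27.3]
tcp_rot: [-3.14, -0.001, 1.532]
contact_force: [-0.3, -0.4, 0.5]
opening: 0.001
clock: 23.1
eef_pos: [605.9, -15.5, 26.8]
tcp_rot: [-3.14, -0.001, 1.531]
contact_force: [-0.2, 0.3, -0.1]
opening: -0.002
```

```bash
python3 -m creep '[{"dp":[0,0,0.4],"angular":[0,0,0],"fingers":0},{"dp":[0,0,0.8],"angular":[0,0,0],"fingers":0}]'; python3 -m creep '[{"dp":[0,0,0.4],"angular":[0,0,0],"fingers":0},{"dp":[0,0,0.8],"angular":[0,0,0],"fingers":0}]';python3 - <<'E'
from h import *
im,c,s=shot('wrist','w11')
E
```

```text
clock: 23.27
eef_pos: [606.0, -15.6, 26.0]
tcp_rot: [-3.141, -0.001, 1.531]
contact_force: [0.2, 1.4, 1.4]
opening: -0.002
clock: 23.43
eef_pos: [606.1, -15.6, 25.2]
tcp_rot: [-3.141, -0.001, 1.531]
contact_force: [0.5, 0.9, 1.7]
opening: 0.003
```

View pics/w11.png

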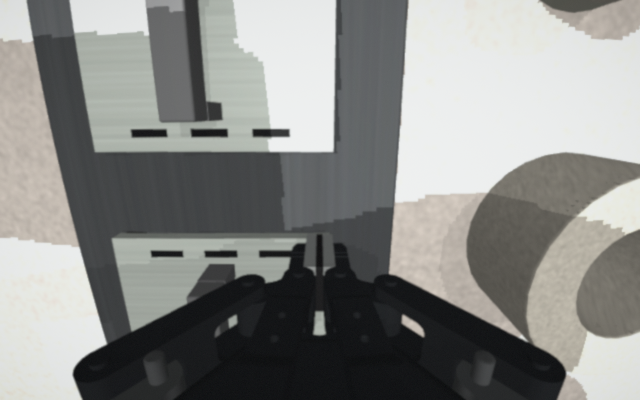

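The fingertips at (318,245) press B's (+,+) corner, and it yields at about 1.5 N. I'm following it to the end of travel.

```bash
python3 -m creep '[{"dp":[0,0,0.4],"angular":[0,0,0],"fingers":0},{"dp":[0,0,0.8],"angular":[0,0,0],"fingers":0}]'; python3 -m creep '[{"dp":[0,0,0.4],"angular":[0,0,0],"fingers":0},{"dp":[0,0,0.7],"angular":[0,0,0],"fingers":0}]'; python3 -m creep '[{"dp":[0,0,0.3],"angular":[0,0,0],"fingers":0},{"dp":[0,0,0.5],"angular":[0,0,0],"fingers":0}]'
```

```text
clock: 23.65
eef_pos: [606.0, -15.6, 24.4]
tcp_rot: [-3.141, -0.001, 1.531]
contact_force: [0.5, 1.6, 1.6]
opening: -0.001
clock: 23.82
eef_pos: [606.1, -15.6, 23.9]
tcp_rot: [-3.141, -0.001, 1.531]
contact_force: [-1.2, 0.9, 7.2]
opening: 0.002
clock: 23.98
eef_pos: [606.2, -15.6, 23.8]
tcp_rot: [-3.141, -0.001, 1.531]
contact_force: [-2.0, 0.8, 10.3]
opening: -0.004
```

The corner dipped from 27.1 to 23.9 at about 1.5 N and then stopped firmly, so lid B rocks. I'm letting it back gently, then grasping it.

```bash
python3 -m creep '[{"dp":[0,0,-1.5],"angular":[0,0,0],"fingers":0},{"dp":[0,0,-3],"angular":[0,0,0],"fingers":0},{"dp":[0,0,-6],"angular":[0,0,0],"fingers":0},{"dp":[0,0,-40],"angular":[0,0,0],"fingers":0},{"dp":[0,0,-75],"angular":[0,0,0],"fingers":45}]'; python3 - <<'E'
from h import *
go(LB+[0,0,85],toolR(np.pi/2+py))
E
```

```text
clock: 24.4
eef_pos: [603.7, -15.7, 96.8]
tcp_rot: [-3.135, -0.001, 1.531]
contact_force: [0.6, 0.6, 0.9]
opening: 0.126
dp [-38.3, -52.0, 12.1] ang [-0.007, -0.001, 0.008] rows>= 2.0
```

```bash
python3 -m creep '[{"dp":[-19,-26,0],"angular":[0,0,0],"fingers":45},{"dp":[-38,-52,0],"angular":[0,0,0.008],"fingers":45},{"dp":[-38,-52,5],"angular":[0,0,0.008],"fingers":45},{"dp":[-38,-52,8],"angular":[0,0,0.008],"fingers":45},{"dp":[-38,-52,8],"angular":[0,0,0.008],"fingers":45}]';python3 -m creep '[{"dp":[0,0,0],"angular":[0,0,0],"fingers":45}]'; python3 - <<'E'
from h import *
im,c,s=shot('wrist','w12')
go(LB+[0,0,35.5],toolR(np.pi/2+py),s)
E
```

```text
clock: 24.82
eef_pos: [552.4, -51.7, 89.7]
tcp_rot: [-3.14, -0.001, 1.523]
contact_force: [0.4, 0.4, -0.6]
opening: 0.528
clock: 24.9
eef_pos: [553.1, -51.4, 89.9]
tcp_rot: [-3.14, -0.001, 1.524]
contact_force: [0.2, -0.2, -0.1]
opening: 0.53
dp [-0.8, -2.9, 54.4] ang [-0.001, -0.001, -0.0] rows>= 2.0
```

View pics/w12.png

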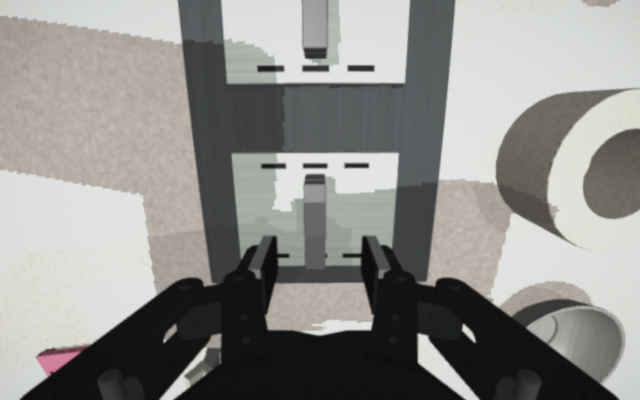

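Both lids lie flat. B's bar at (315,225) is about 3 mm left of the finger centre at (319), which matches dp y −2.9.

```bash
python3 -m creep '[{"dp":[-0.8,-2.8,20],"angular":[0,0,0],"fingers":45},{"dp":[-0.8,-2.8,38],"angular":[0,0,0],"fingers":45},{"dp":[-0.8,-2.8,49],"angular":[0,0,0],"fingers":45},{"dp":[-0.8,-2.8,52],"angular":[0,0,0],"fingers":45},{"dp":[-0.8,-2.8,52],"angular":[0,0,0],"fingers":45}]';python3 -m creep '[{"dp":[0,0,0],"angular":[0,0,0],"fingers":45}]'; python3 - <<'E'
from h import *
print(r.sense()['contact_force'])
go(LB+[0,0,36],toolR(np.pi/2+py))
E
```

```text
clock: 25.37
eef_pos: [549.4, -51.9, 37.3]
tcp_rot: [-3.139, -0.001, 1.524]
contact_force: [0.4, -0.0, 0.6]
opening: 0.525
clock: 25.45
eef_pos: [550.1, -52.1, 38.4]
tcp_rot: [-3.141, -0.001, 1.524]
contact_force: [0.7, 0.1, 0.5]
opening: 0.527
[0.66005233 0.118197   0.46142227]
dp [0.2, -0.0, 2.4] ang [-0.001, -0.001, 0.0] rows>= 1.0
```

```bash
python3 -m creep '[{"dp":[0,0,2],"angular":[0,0,0],"fingers":40},{"dp":[0,0,2],"angular":[0,0,0],"fingers":25},{"dp":[0,0,2],"angular":[0,0,0],"fingers":8},{"dp":[0,0,2],"angular":[0,0,0],"fingers":8},{"dp":[0,0,2],"angular":[0,0,0],"fingers":8}]' 50;python3 -m creep '[{"dp":[0,0,0],"angular":[0,0,0],"fingers":8},{"dp":[0,0,0],"angular":[0,0,0],"fingers":8}]' 50; python3 -m creep '[{"dp":[0,0,-10],"angular":[0,0,0],"fingers":8},{"dp":[0,0,-35],"angular":[0,0,0],"fingers":8},{"dp":[0,0,-70],"angular":[0,0,0],"fingers":8},{"dp":[0,0,-100],"angular":[0,0,0],"fingers":8},{"dp":[0,0,-100],"angular":[0,0,0],"fingers":8}]'
```

```text
clock: 25.87
eef_pos: [550.1, -52.3, 36.8]
tcp_rot: [-3.141, -0.001, 1.524]
contact_force: [-0.8, 0.4, 6.3]
opening: 0.155
clock: 26.03
eef_pos: [550.0, -52.3, 36.8]
tcp_rot: [-3.141, -0.001, 1.524]
contact_force: [-1.2, 0.6, 6.0]
opening: 0.154
clock: 26.45
eef_pos: [552.9, -52.7, 142.0]
tcp_rot: [3.135, -0.001, 1.523]
contact_force: [2.1, -0.0, -2.9]
opening: 0.149
```

```bash
python3 - <<'E'
from h import *
go([515.3,316,130],toolR(np.pi/2-.19))
E
python3 -m creep '[{"dp":[36,-4,0],"angular":[0,0,0],"fingers":8},{"dp":[76,-8,0],"angular":[0,0,0],"fingers":8},{"dp":[116,-12,0],"angular":[0,0,0.03],"fingers":8},{"dp":[156,-17,0],"angular":[0,0,0.05],"fingers":8},{"dp":[196,-22,0],"angular":[0,0,0.08],"fingers":8}]'; python3 - <<'E'
from h import *
go([515.3,316,130],toolR(np.pi/2-.19))
E
```

```text
dp [366.5, -55.1, 11.9] ang [0.007, -0.001, 0.143] rows>= 9.0
clock: 26.87
eef_pos: [535.9, 146.0, 135.9]
tcp_rot: [-3.139, -0.001, 1.442]
contact_force: [1.5, -0.4, -4.3]
opening: 0.149
dp [166.0, -42.3, 6.2] ang [-0.002, -0.001, 0.061] rows>= 5.0
```

```bash
python3 -m creep '[{"dp":[36,-9,0],"angular":[0,0,0.02],"fingers":8},{"dp":[72,-18,0],"angular":[0,0,0.04],"fingers":8},{"dp":[106,-27,0],"angular":[0,0,0.06],"fingers":8},{"dp":[125,-33,0],"angular":[0,0,0.06],"fingers":8},{"dp":[125,-33,0],"angular":[0,0,0.06],"fingers":8}]';python3 -m creep '[{"dp":[0,0,0],"angular":[0,0,0],"fingers":8}]'; python3 - <<'E'
from h import *
im,c,s=shot('wrist','w13')
go([515.3,316,60],toolR(np.pi/2-.19),s)
t=-.19;a1=np.array([np.cos(t),np.sin(t),0]);a2=np.array([-np.sin(t),np.cos(t),0])
P=[np.array([515.3,316,35])+a*a1+b*a2 for a,b in((-100,-90),(100,-90),(100,90),(-100,90))]
cv2.polylines(im,[proj(c,P).astype(int).reshape(-1,1,2)],True,(0,0,255),1)
cv2.imwrite('pics/w13b.png',im)
E
```

```text
clock: 27.28
eef_pos: [519.0, 276.4, 136.0]
tcp_rot: [-3.139, -0.002, 1.386]
contact_force: [-0.9, -0.2, -4.5]
opening: 0.152
clock: 27.37
eef_pos: [519.1, 273.3, 135.8]
tcp_rot: [-3.139, 0.0, 1.386]
contact_force: [-0.2, -1.0, -3.6]
opening: 0.152
dp [41.2, -11.4, 75.8] ang [-0.002, 0.0, 0.005] rows>= 3.0
```

View pics/w13b.png

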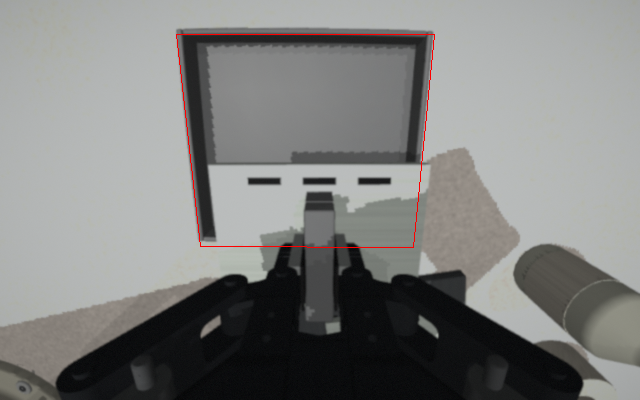

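The tray outline fits, with its far rim at row 33 and its walls at columns 180 and 432. It lies about 2 mm farther in y than estimated. I'm moving over it and down.

```bash
python3 -m creep '[{"dp":[22,-6,0],"angular":[0,0,0],"fingers":8},{"dp":[43,-11,5],"angular":[0,0,0],"fingers":8},{"dp":[43,-11,25],"angular":[0,0,0],"fingers":8},{"dp":[43,-11,45],"angular":[0,0,0],"fingers":8},{"dp":[43,-11,60],"angular":[0,0,0],"fingers":8}]';python3 -m creep '[{"dp":[0,0,5],"angular":[0,0,0],"fingers":8},{"dp":[0,0,5],"angular":[0,0,0],"fingers":8},{"dp":[0,0,5],"angular":[0,0,0],"fingers":8}]'; python3 - <<'E'
from h import *
im,c,s=shot('wrist','w14');print(s['contact_force'])
go([515.3,318,28],toolR(np.pi/2-.19),s)
E
```

```text
clock: 27.83
eef_pos: [516.9, 315.5, 75.1]
tcp_rot: [-3.139, 0.0, 1.383]
contact_force: [-0.5, 0.3, -4.1]
opening: 0.154
clock: 28.08
eef_pos: [517.7, 316.3, 71.9]
tcp_rot: [-3.14, -0.001, 1.382]
contact_force: [-0.3, 0.6, -2.5]
opening: 0.149
[-0.34177524  0.59273525 -2.54415847]
dp [1.2, -2.6, 43.9] ang [-0.001, -0.001, 0.002] rows>= 2.0
```

View pics/w14.png

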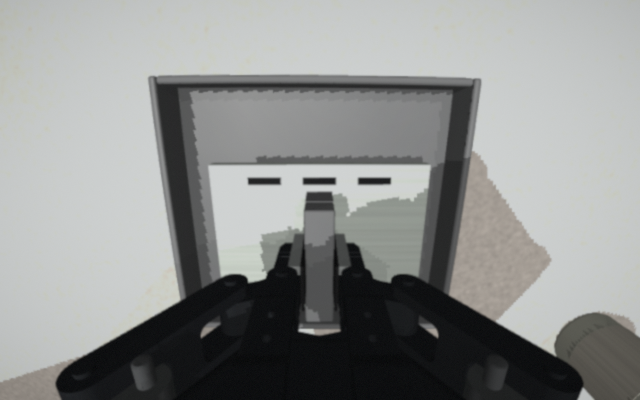

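The lid at (319,230) is centred between the tray walls at columns 170 and 465. I'm lowering it.

```bash
python3 -m creep '[{"dp":[1,-2.5,12],"angular":[0,0,0],"fingers":8},{"dp":[1,-2.5,24],"angular":[0,0,0],"fingers":8},{"dp":[1,-2.5,34],"angular":[0,0,0],"fingers":8},{"dp":[1,-2.5,40],"angular":[0,0,0],"fingers":8},{"dp":[1,-2.5,40],"angular":[0,0,0],"fingers":8}]';python3 -m creep '[{"dp":[0,0,0],"angular":[0,0,0],"fingers":8},{"dp":[0,0,1],"angular":[0,0,0],"fingers":8},{"dp":[0,0,2],"angular":[0,0,0],"fingers":8},{"dp":[0,0,2],"angular":[0,0,0],"fingers":8}]'
```

```text
clock: 28.55
eef_pos: [513.7, 317.9, 29.6]
tcp_rot: [-3.138, 0.001, 1.384]
contact_force: [0.3, 0.0, -3.8]
opening: 0.154
clock: 28.88
eef_pos: [515.2, 318.7, 29.9]
tcp_rot: [-3.141, -0.001, 1.383]
contact_force: [0.3, -0.1, -3.6]
opening: 0.153
```

```bash
python3 -m creep '[{"dp":[0,0,0.8],"angular":[0,0,0],"fingers":8},{"dp":[0,0,1.6],"angular":[0,0,0],"fingers":8},{"dp":[0,0,2],"angular":[0,0,0],"fingers":8}]'; python3 -m creep '[{"dp":[0,0,0.5],"angular":[0,0,0],"fingers":8},{"dp":[0,0,1],"angular":[0,0,0],"fingers":8}]'
```

```text
clock: 29.13
eef_pos: [515.0, 318.6, 27.7]
tcp_rot: [-3.14, -0.001, 1.383]
contact_force: [-0.3, -1.0, -4.2]
opening: 0.147
clock: 29.3
eef_pos: [515.1, 318.6, 26.8]
tcp_rot: [-3.14, -0.001, 1.383]
contact_force: [-2.7, -0.5, 6.0]
opening: 0.149
```

```bash
python3 -m creep '[{"dp":[0,0,0.4],"angular":[0,0,0],"fingers":8},{"dp":[0,0,0.7],"angular":[0,0,0],"fingers":8}]'
```

```text
clock: 29.47
eef_pos: [515.1, 318.7, 26.8]
tcp_rot: [-3.14, -0.001, 1.383]
contact_force: [-3.6, -2.0, 10.3]
opening: 0.149
```

It's down on the tray floor. I'm releasing, lifting and checking.

```bash
python3 -m creep '[{"dp":[0,0,-0.4],"angular":[0,0,0],"fingers":8},{"dp":[0,0,-0.4],"angular":[0,0,0],"fingers":40},{"dp":[0,0,-0.4],"angular":[0,0,0],"fingers":40},{"dp":[0,0,-0.4],"angular":[0,0,0],"fingers":40},{"dp":[0,0,-0.4],"angular":[0,0,0],"fingers":40}]'; python3 -m creep '[{"dp":[0,0,-10],"angular":[0,0,0],"fingers":40},{"dp":[0,0,-40],"angular":[0,0,0],"fingers":40},{"dp":[0,0,-80],"angular":[0,0,0],"fingers":40},{"dp":[0,0,-120],"angular":[0,0,0],"fingers":40},{"dp":[-30,0,-160],"angular":[0,0,0],"fingers":40}]'; python3 -m creep '[{"dp":[-40,-40,0],"angular":[0,0,0],"fingers":40},{"dp":[-75,-75,0],"angular":[0,0,0],"fingers":40},{"dp":[-105,-105,0],"angular":[0,0,0],"fingers":40},{"dp":[-120,-120,0],"angular":[0,0,0],"fingers":40},{"dp":[-120,-120,0],"angular":[0,0,0],"fingers":40}]'; python3 - <<'E'
from h import *
im,c,s=shot('wrist','w15');print(s['eef_pos'],s['contact_force'])
t=cv2.imread('pics/w15.png')
b,_,_=shot('scene','s2');d,_,_=shot('top','t2')
cv2.imwrite('pics/f.png',np.vstack([cv2.resize(b[120:320,180:460],None,fx=2,fy=1.5),cv2.resize(d[110:290,180:460],None,fx=2,fy=1.5)]))
E
```

```text
clock: 29.88
eef_pos: [515.1, 318.6, 26.4]
tcp_rot: [-3.14, -0.001, 1.383]
contact_force: [-0.1, -0.2, 0.5]
opening: 0.469
clock: 30.3
eef_pos: [512.0, 296.8, 183.4]
tcp_rot: [3.14, -0.005, 1.385]
contact_force: [0.7, 0.3, 0.9]
opening: 0.468
clock: 30.72
eef_pos: [363.2, 194.0, 179.0]
tcp_rot: [-3.135, 0.003, 1.383]
contact_force: [-0.5, -0.7, -0.3]
opening: 0.469
[363.2190906  194.01795412 178.97085708] [-0.46266132 -0.66606441 -0.26831145]
```

View pics/w15.png

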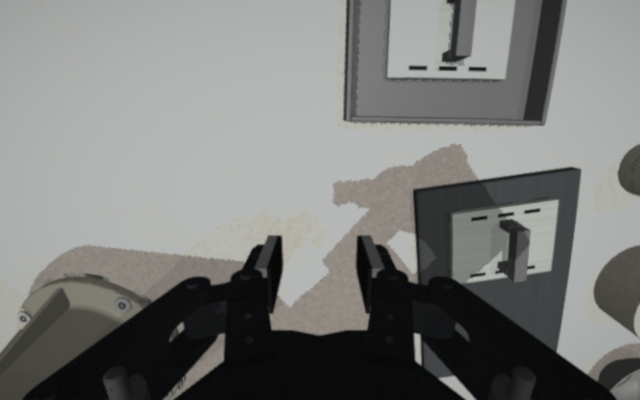

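View pics/f.png

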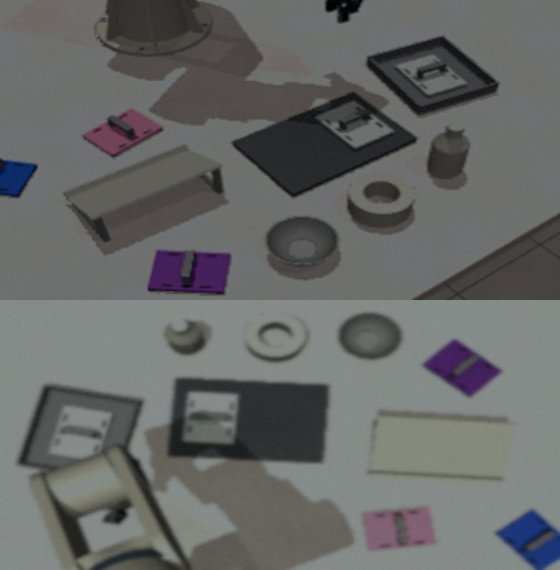

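The wrist picture shows one lid flat in the tray, handle up, at about (447,40), and the sound lid flat on the plate at (505,240). The scene and top views agree. The rack is empty, the bottle, roll and bowl are where they were, and the gripper touches nothing.

```bash
python3 -c "
from rig import r
print(r.sign_off())"
```

```text
the job is handed in; nothing more can be done
None
```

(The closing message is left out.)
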